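# Pack a glass jar in the caddy and hang it on the collection rail

### The arm

A 6-joint arm with a two-finger parallel gripper is mounted at the origin on the work surface. World frame = base frame: x ahead of the robot, y to its left, z up, the work surface at z = 0. Lengths are in m, angles in rad, forces in N, time in s.
With the tool pointing down it reaches from about 0.35 to 0.85 m from the base axis. Payload 8.1 kg.
Tool frame: the origin (TCP) lies between the finger pads; the fingertips stand 11 mm ahead of it and the grasp point (between the pads) lies 8 mm behind it (tips_ahead is the z of the fingertips in the tool frame, in m); z points along the fingers, y is the line along which they close (so a half turn about z gives the same grasp; the last joint's range is limited). The gripper opens to 93 mm and grips with 3 to 60 N. Pads are 15 mm wide; open, the fingers measure 128 mm over their backs; the gripper's body (75 mm by 188 mm) begins 65 mm behind the grasp point.
Start: joints at [-1.408, 0.13, 1.488, -0, 1.523, -0.085], TCP at [0.147, -0.582, 0.23] pointing down, gripper open.
Joint ranges: [-2.96, 2.96], [-0.89, 2.26], [0.02, 2.5], [-1.34, 4.48], [0, 2.73], [-2.66, 2.66]. Speed limits (rad/s): [2.39, 2.39, 2.79, 3.14, 3.14, 3.14].

### API

Orientations are given as a rotation vector (axis times angle).
In Python, from plant import read_state, read_camera, close_job, tips_ahead gives the robot as it stands. The module is installed in compiled form; this text tells all that it offers.
- The arm moves only by the tool move_arm, never from a script. Its argument "plan" is a list of rows, each a list of 7 numbers: the turn, a rotation vector about the tool's x, y, z in units of 6 degrees (1.0 is 6 degrees), then the shift along the tool's x, y, z in units of 25 mm (1.0 is 25 mm), then the finger opening in mm, from 0 to 93. A call has exactly 10 rows; each row shifts and turns the commanded pose from where the row before left it, along the tool's axes as they then stand; what a row does not reach is not made up. A row lasts 1/10 s, in which the tool goes at most 50 mm and 8.59 degrees, less where a joint would pass 70% of its speed; a pose out of reach is approached as far as the arm can. A call is refused whole if a number of a shift passes 1 or a number of a turn 1, either way. A call with a gripper value outside its range is refused whole. The fingers move at their own pace and stop on an object; "force" is the grip in N (left out, the last holds). Time passes only in rows, so rows that do not move let the fingers close, or fill a call up. It gives the time, the measured TCP pose, the force, the opening and the grip force at its end, in the units of the state.
- read_state(): the state, without advancing time (a new reading comes with each control period).
- read_camera(name): name is "side" or "top"; returns a dict with "frame" (480x640x3 uint8, red, green, blue), "z_map" (480x640 float32, m along the optical axis (not along the pixel's ray), 0 where there is no reading), "fx", "fy", "cx", "cy" (pixels), "distortion" ([k1, k2, p1, p2, k3] as OpenCV has them; the pictures are not rectified), "rvec" (rotation vector, rad) and "tvec" (3), from world to camera coordinates, as OpenCV has them. Camera axes: x right, y down, z forward; pixel columns grow to the right and rows downward; lengths in m; the calibration is good to about 2 mm. A picture is of the moment at which its call begins.
- close_job(): hands the job in; it is judged then, once.
The state is a dict: "t": time; "q": joint angles; "dq": joint speeds; "joint_torque": joint torques, N m; "tool_pos": TCP position; "orientation": TCP orientation; "force": force on the tool from outside, world axes, zero at the start; "wrist_torque": the same for the moment, N m; "opening": finger opening in m; "gripper_force": force on a finger pad.
Only numpy, scipy, OpenCV 4.12 (cv2) and the standard library are available. Lean on these libraries where they do the work, as an engineer would, in place of code of your own. Each camera call takes 0.05 s, during which the arm holds its last target. There are 200 camera calls.

### The job

First set the loose glass jar upright into the empty square pocket in the middle of the orange caddy's near side, then take the S-hook from its wooden holder and hook it over the rail between the two posts, then hang the loaded caddy by its bar from the S-hook's lower curl, and last press the green button all the way down to confirm the order. The jars are thin glass: grip them with less than 40 N and never drop, knock or tip them. Leave the blue cartons and the steel bearing where they are.

Things in the scene. Friction and masses are not known exactly. Their poses are not given: they have to be found in the camera images.
- jar: the loose amber glass jar with white lid, 36 mm in diameter, 70 mm high, about 90 g, standing on the bench; it breaks if gripped with more than 45 N on each finger (keep below 40 N), knocked against something with more than 35 N, dropped free by over 10 mm, or tipped over; origin: centre of its underside, z up
- jar_packed: a squat amber glass jar, 42 mm in diameter, 36 mm high, about 90 g (same limits), already standing in the caddy's other pocket; origin: centre of its underside
- caddy: orange tray, 158 (x) by 170 mm (y), 250 g; floor 5 mm thick, walls 30 mm high. Pockets of 50 by 50 mm centred at x = -50 (empty, robot's side) and +50 mm (packed jar), y = 0. A round black carrying bar, 12 mm thick, runs along y over the middle, axis 100 mm above the underside, between 10 mm posts at y = -76 and +76 mm. Origin: centre of the underside, z up
- pocket (a point): centre of the floor of the caddy's empty pocket (x = -50, y = 0, z = 5 mm in the caddy)
- bar_mid (a point): middle of the carrying bar, on its axis; axes of the caddy, the bar runs along y. The hook must end within 45 mm of this point along the bar; grip the bar about 50 mm to the side of it to leave room for the hook, with the fingers tilted forward by about 0.5 rad so that the hand stays clear of the rail above. When hung, the bar lies 155 mm below the rail's axis
- s_hook: steel S-hook of 8 mm rod, 183 high, 68 wide, 120 g, flat in its x-z plane, upright in the holder. Origin: underside of lower curl. Rod axis in (x, z) mm: free end (30,143), half circle of radius 30 over (0,149), down to (-30,124), slant to (30,59), down to (30,34), arc of radius 30 under (0,34) to the free end (-26,19). The rail enters the upper curl from +x between z = 63 and 139; a bar enters the lower curl from -x between z = 23 and 120
- hook_grip (a point): on the short vertical stem at the hook's -x side (x = -30, z = 139 mm), a good place to grip it from above across y; beside the rail when hooked, so the fingers stay clear of the rail
- hook_crest (a point): inside top of the upper curl (z = 175 mm), which comes to lie on top of the rail
- hook_seat (a point): inside bottom of the lower curl (z = 8 mm), where the underside of the caddy's bar comes to rest
- rail: fixed rail: a steel bar of 12 mm diameter along y, axis 320 mm above the bench, on grey posts of 18 mm at y = -170 and +170 mm; its +x side points away from the robot. Origin: on the bench under its middle
- rail_mid (a point): middle of the rail bar, on its axis; same axes as the rail. Anywhere within 120 mm of it along the rail will do for the hook
- holder: fixed wooden block, 100 by 40 mm, 46 mm high, with a slot 71 by 10.4 mm and 40 mm deep along its x in which the S-hook stands; lift the hook straight up by more than 45 mm to free it. Origin: centre of its underside
- confirm (a joint): green spring push button of 32 mm diameter: 0 is up, 0.006 m is fully down, which takes 4 N; pressing below 4.5 mm counts; it springs back
- confirm_top (a point): centre of the button's top face (pressed straight down)
- carton_a: blue and white carton 70 by 100 by 55 mm, to be left alone; origin: centre of its underside
- carton_b: blue and white carton 90 by 60 by 60 mm, to be left alone; origin: centre of its underside
- bearing: steel bearing ring, 62 mm across, 18 mm high, to be left alone; origin: centre of its underside
Not all that is in view belongs to the job. Of the things shaped like the part that bears confirm, the black one is meant.

How it is judged:
By the outcome, as a careful person would: the job done as asked, in the order asked, and still so for the second after the job is handed in, with the robot touching nothing.
It also fails if it takes over 72 s, if anything falls off the work surface, if the arm or the gripper's body presses on something with over 40 N, if the wrist force passes 120 N, or if a joint passes its speed limit or range.

## Working session

There is one attempt and no reset: what is moved stays moved. The work goes in short steps, Python scripts to look and compute and a tool call to move; the robot and the scene stay as the last step left them, time stands still between calls to the robot, and variables do not carry over. Pictures are saved under pics/ and viewed, at most 10 in all, crops included, and the job is handed in when it is done.

Besides the shell and the picture viewer there is one more tool, called by a JSON object that holds its "method" and its "body". move_arm: Moves the arm, as the interface text tells. Its arguments: {"type":"object","properties":{"plan":{"type":"array","items":{"type":"array","items":{"type":"number"}}},"force":{"type":"number"}},"required":["plan"]}

```bash
mkdir -p pics; cat > h.py <<'E'
import numpy as np,cv2
from plant import *
from scipy.spatial.transform import Rotation as R
def cap(n):
    c=read_camera(n);c['K']=np.array([[c['fx'],0,c['cx']],[0,c['fy'],c['cy']],[0,0,1.]]);c['d']=np.array(c['distortion'],float)
    c['R']=cv2.Rodrigues(np.array(c['rvec'],float))[0];c['t']=np.array(c['tvec'],float).ravel()
    return c
def cloud(c):
    h,w=c['z_map'].shape
    u,v=np.meshgrid(np.arange(w),np.arange(h))
    p=cv2.undistortPoints(np.stack([u,v],-1).reshape(-1,1,2).astype(float),c['K'],c['d']).reshape(h,w,2)
    z=c['z_map'].astype(float)
    P=np.dstack([p*z[...,None],z])
    W=(P-c['t'])@c['R'];W[z==0]=np.nan
    return W
def px(c,pts): return cv2.projectPoints(np.array(pts,float).reshape(-1,1,3),c['R'],c['t'],c['K'],c['d'])[0].reshape(-1,2)
def save(c,n): cv2.imwrite('pics/'+n,c['frame'][...,::-1])
E
python3 - <<'E'
from h import *
for n in('side','top'):
    c=cap(n);save(c,n+'0.png');np.savez('/tmp/'+n+'0.npz',W=cloud(c),F=c['frame']);print(n,-c['R'].T@c['t'],c['R'][2])
s=read_state();print(s, tips_ahead)
E
```

```text
side [0.55805801 0.94333373 1.25416796] [ 0.01499478 -0.67157075 -0.74078869]
top [3.59013233e-01 3.34387255e-04 1.46613566e+00] [ 1.60152010e-01  3.24242853e-05 -9.87092363e-01]
{'t': 0.1, 'q': array([-1.40840780e+00,  1.31116911e-01,  1.48913747e+00, -2.70790960e-05,
        1.52303600e+00, -8.54360150e-02]), 'dq': array([ 6.88195173e-05, -1.19537025e-03, -4.29236212e-03,  1.92334207e-03,
       -6.58360623e-04, -1.76811183e-04]), 'joint_torque': array([ 1.35084530e-03, -5.61342430e+01, -4.93095231e+01,  7.70905288e-02,
        2.91571365e-02, -7.13321106e-05]), 'tool_pos': array([ 0.14708758, -0.58117801,  0.22869175]), 'orientation': array([-3.11582241e+00, -3.88078956e-01,  1.44957973e-04]), 'force': array([ 0.07861114, -0.2522053 , -0.0241702 ]), 'wrist_torque': array([ 0.00730885, -0.0173059 , -0.02684281]), 'gripper_force': 0.0, 'opening': 0.092748683590734} 0.011
```

```bash
sleep 1; ls pics
```

```text
side0.png
top0.png
```

View pics/side0.png

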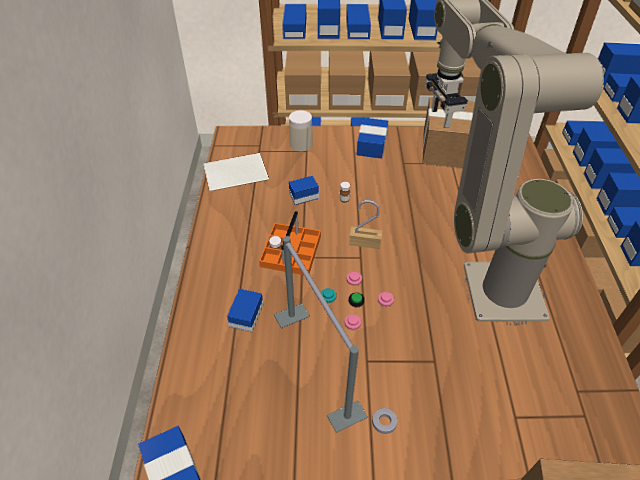

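View pics/top0.png

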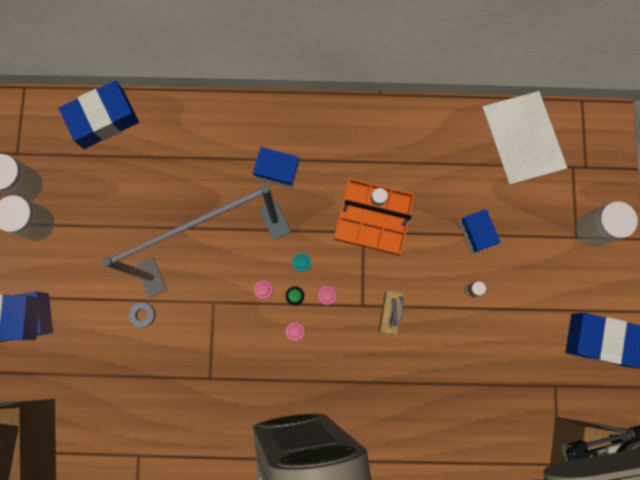

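The side view shows the amber jar with white lid at (345,191), the hook in its holder at (366,225), the caddy at (290,248) and the rail from (287,240) to (353,350). There are five button-shaped things in the top view: pink at (263,290), (327,295) and (295,331), teal at (302,262), and green on a black base at (295,296). The last one fits confirm. I'll measure and make one crop to confirm.

```bash
python3 - <<'E'
from h import *
T=np.load('/tmp/top0.npz');W=T['W'];F=T['F'].astype(int)
S=np.load('/tmp/side0.npz');WS=S['W'];FS=S['F'].astype(int)
np.set_printoptions(precision=4,suppress=True)
def box(W,u0,u1,v0,v1):
    m=np.zeros(W.shape[:2],bool);m[v0:v1,u0:u1]=1;return m
def rep(n,P): 
    if len(P)<3: print(n,len(P));return
    mu=np.median(P,0);d=P-P.mean(0);_,s,V=np.linalg.svd(d,full_matrices=False);print(n,len(P),'med',mu,'mean',P.mean(0),'min',P.min(0),'max',P.max(0),'ax',V[0],'rms',s/np.sqrt(len(P)))
for nm,W_,F_,B in(('top',W,F,dict(jar=(462,495,275,303),cad=(325,425,170,260),rail=(100,280,175,275),hold=(370,415,285,340),but=(280,310,282,310))),
 ('side',WS,FS,dict(jar=(335,355,175,205),cad=(255,325,205,275),rail=(280,360,232,355),hold=(340,390,195,255),but=(343,370,288,310)))):
    Z=W_[...,2]
    for k,b in B.items():
        m=box(W_,*b)&np.isfinite(Z)
        r,g,bl=F_[...,0],F_[...,1],F_[...,2]
        if k=='jar': rep(nm+' jar top',W_[m&(Z>.066)&(Z<.078)])
        if k=='cad':
            rep(nm+' bar',W_[m&(Z>.095)&(Z<.115)&(r<70)])
            rep(nm+' walltop',W_[m&(Z>.026)&(Z<.034)&(r>150)&(bl<90)])
            P=W_[m&(Z>.024)&(Z<.036)&(r>150)&(bl<90)]
            rc=cv2.minAreaRect((P[:,:2]*1000).astype(np.float32));print(rc)
            rep(nm+' packed',W_[m&(Z>.036)&(Z<.05)&(bl>140)])
        if k=='rail': rep(nm+' rail',W_[m&(Z>.31)&(Z<.335)])
        if k=='hold':
            P=W_[m&(Z>.042)&(Z<.05)];rep(nm+' holdtop',P);print(cv2.minAreaRect((P[:,:2]*1000).astype(np.float32)))
            P=W_[m&(Z>.06)&(Z<.21)];rep(nm+' hook',P)
            P=W_[m&(Z>.17)&(Z<.21)];rep(nm+' hooktop',P)
            for lo in np.arange(.05,.2,.02):
                P=W_[m&(Z>lo)&(Z<lo+.02)]
                if len(P): print(lo,len(P),P.mean(0))
        if k=='but': 
            rep(nm+' green',W_[m&(g>r+40)&(g>bl+30)]);
im=T['F'][250:345,250:340][...,::-1];im2=S['F'][255:335,310:410][...,::-1]
im=cv2.resize(im,(400,400));im2=cv2.resize(im2,(400,400));cv2.imwrite('pics/but.png',np.hstack([im,im2]))
E
```

```text
top jar top 152 med [ 0.4765 -0.3986  0.0708] mean [ 0.477  -0.3987  0.0707] min [ 0.462  -0.4146  0.066 ] max [ 0.4933 -0.3822  0.0757] ax [0.0851 0.9962 0.019 ] rms [0.0085 0.0083 0.0024]
top bar 238 med [ 0.6537 -0.1536  0.1065] mean [ 0.6536 -0.1536  0.1063] min [ 0.6332 -0.2307  0.0966] max [ 0.6733 -0.0759  0.1143] ax [-0.215  -0.9766 -0.0012] rms [0.0465 0.0029 0.0024]
top walltop 579 med [ 0.6416 -0.1472  0.0306] mean [ 0.6505 -0.1496  0.0304] min [ 0.5614 -0.2511  0.026 ] max [ 0.7492 -0.054   0.034 ] ax [-0.1024  0.9947  0.0014] rms [0.056  0.0549 0.0021]
((655.8135986328125, -152.54025268554688), (170.48611450195312, 159.66854858398438), 77.45099639892578)
top packed 156 med [ 0.7041 -0.1639  0.042 ] mean [ 0.7041 -0.1645  0.0422] min [ 0.6852 -0.1816  0.0362] max [ 0.7234 -0.1466  0.0487] ax [-0.9114  0.4098  0.0378] rms [0.0093 0.0089 0.0028]
top rail 1149 med [0.5635 0.2511 0.3269] mean [0.564  0.2499 0.3268] min [0.4809 0.0881 0.311 ] max [0.6512 0.4099 0.335 ] ax [-0.4498  0.8932  0.0003] rms [0.106  0.004  0.0032]
top holdtop 362 med [ 0.4156 -0.1883  0.0467] mean [ 
[... 2637 characters left out ...]
79] rms [0.0397 0.0206 0.0029]
side hooktop 52 med [ 0.4155 -0.1951  0.1815] mean [ 0.4158 -0.195   0.1806] min [ 0.3877 -0.202   0.17  ] max [ 0.4447 -0.1871  0.1895] ax [-0.9851  0.1721 -0.0037] rms [0.016  0.0053 0.0029]
0.05 16 [ 0.4373 -0.198   0.0601]
0.07 16 [ 0.4332 -0.1977  0.079 ]
0.09000000000000001 22 [ 0.4149 -0.1945  0.0998]
0.11000000000000001 19 [ 0.3956 -0.1912  0.1214]
0.13 13 [ 0.3908 -0.1901  0.1424]
0.15000000000000002 30 [ 0.4155 -0.1945  0.1604]
0.17000000000000004 52 [ 0.4158 -0.195   0.1806]
side green 90 med [0.4544 0.0412 0.0195] mean [0.4538 0.0403 0.019 ] min [0.4391 0.0211 0.0082] max [0.4689 0.0543 0.0265] ax [ 0.193  -0.9808 -0.0284] rms [0.009  0.0082 0.0037]
```

```bash
sleep 3
```

```text
(no output)
```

View pics/but.png

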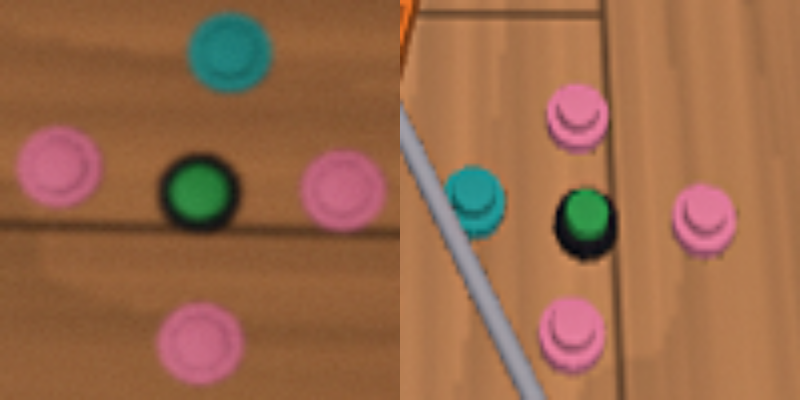

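The crop confirms it: the green cap on the black base (top view 295,296) is the only one with both colours; the pink and teal ones are decoys. Next I'll work out the targets relative to the tool.

```bash
cat >> h.py <<'E'
np.set_printoptions(precision=3,suppress=True)
JAR=np.array([.4768,-.399]);CAD=np.array([.655,-.1535]);CY=np.radians(-12.5);HK=np.array([.415,-.194]);HY=np.radians(-9.3)
RM=np.array([.5657,.2485]);RY=np.radians(26.7);BUT=np.array([.453,.0406])
def loc(o,yaw,x,y): c,s=np.cos(yaw),np.sin(yaw);return np.array([o[0]+c*x-s*y,o[1]+s*x+c*y])
def Rt(yaw,tilt=0):
    "tool y at azimuth yaw (horizontal when tilt=0), z down; tilt>0 swings fingertips toward azimuth yaw"
    y=np.array([np.cos(yaw),np.sin(yaw),0]);z=np.array([0,0,-1.]);M=np.c_[np.cross(y,z),y,z]
    return R.from_matrix(M)*R.from_rotvec([-tilt,0,0])
def go(p,Rg,s=None):
    s=s or read_state();Rc=R.from_rotvec(s['orientation'])
    a=Rc.inv()*Rg;b=Rc.inv()*(Rg*R.from_rotvec([0,0,np.pi]))
    t=min(a.as_rotvec(),b.as_rotvec(),key=np.linalg.norm)
    d=np.array(p)-s['tool_pos']
    print('pos',s['tool_pos'],'turn units',np.degrees(t)/6,'alt',np.degrees((a if t is not None and np.allclose(t,b.as_rotvec()) else b).as_rotvec())/6,'shift units now-axes',Rc.inv().apply(d)/.025,'goal-axes',Rg.inv().apply(d)/.025,'t',s['t'])
def st():
    s=read_state();print('t',s['t'],'pos',s['tool_pos'],'q',s['q'],'F',s['force'],'M',s['wrist_torque'],'open',s['opening'],'gf',s['gripper_force']);return s
E
python3 - <<'E'
from h import *
s=st();Rc=R.from_rotvec(s['orientation']);print(Rc.as_matrix())
for n in('top','side'):
    W=np.load(f'/tmp/{n}0.npz')['W'].reshape(-1,3);W=W[np.isfinite(W[:,0])]
    L=Rc.inv().apply(W-s['tool_pos'])*1000
    for a in range(-380,30,25):
        m=(abs(L[:,0])<150)&(abs(L[:,1])<150)&(L[:,2]>a)&(L[:,2]<a+25)
        if m.sum()>3:print(n,a,m.sum(),L[m][:,:2].min(0),L[m][:,:2].max(0))
go([*JAR,.15],Rt(CY+np.pi/2))
E
```

```text
t 0.1 pos [ 0.147 -0.581  0.229] q [-1.408  0.131  1.489 -0.     1.523 -0.085] F [ 0.079 -0.252 -0.024] M [ 0.007 -0.017 -0.027] open 0.092748683590734 gf 0.0
[[ 0.969  0.245 -0.   ]
 [ 0.245 -0.969  0.002]
 [ 0.    -0.002 -1.   ]]
top -380 211 [  71.908 -149.728] [ 78.368 -84.103]
top -355 218 [  70.866 -149.427] [ 77.524 -70.137]
top -330 32 [  70.573 -145.493] [ 76.482 -67.42 ]
top -230 46 [ 36.665 -26.456] [44.26  -5.385]
top -205 49 [ 33.027 -30.153] [45.402  1.302]
top -180 183 [ 23.404 -43.939] [38.446  8.73 ]
top -155 16 [ 18.566 -43.415] [ 35.547 -10.713]
top -130 407 [ 10.87  -97.204] [37.7   46.878]
top -105 491 [  6.893 -95.464] [37.616 64.446]
top -80 28 [  5.2   -88.883] [36.536 68.888]
top -55 28 [ 3.148 41.648] [10.337 57.235]
top -30 21 [ -7.373 -65.124] [10.142 58.894]
top -5 32 [ -8.174 -64.374] [10.002 55.066]
side -380 396 [ -43.064 -149.052] [78.47  54.489]
side -355 234 [ -37.475 -149.845] [80.411 53.421]
side -330 71 [  62.8   -148.633] [79.081 33.187]
side -305 26 [ 32.749 -30.143] [45.703 20.464]
side -280 121 [ 10.27  -45.872] [46.944 43.119]
side -255 160 [-20.204 -46.105] [45.768 42.065]
side -230 213 [-37.115 -46.842] [45.958 23.466]
side -205 137 [-31.461 -45.51 ] [45.068 14.261]
side -180 210 [-36.091 -48.179] [40.284 17.89 ]
side -155 121 [-30.307 -46.253] [37.423 15.052]
side -130 430 [-35.442 -98.023] [41.662 98.762]
side -105 304 [ -37.131 -100.467] [44.421 91.041]
side -80 64 [-33.286 -91.062] [40.051 80.945]
side -55 74 [ -7.455 -66.019] [13.577 65.39 ]
side -30 86 [ -8.6  -68.21] [15.69  65.761]
side -5 38 [ -5.382 -62.157] [14.676 66.373]
pos [ 0.147 -0.581  0.229] turn units [-0.016  0.003  4.45 ] alt [ -0.004  -0.022 -25.55 ] shift units now-axes [14.573 -3.824  3.156] goal-axes [-11.299   9.969   3.148] t 0.1
```

```bash
python3 - <<'E'
from h import *
s=read_state();Rc=R.from_rotvec(s['orientation'])
L=[]
for n in('top','side'):
    W=np.load(f'/tmp/{n}0.npz')['W'].reshape(-1,3);W=W[np.isfinite(W[:,0])]
    L.append(Rc.inv().apply(W-s['tool_pos'])*1000)
L=np.vstack(L);L=L[(abs(L[:,0])<60)&(abs(L[:,1])<110)]
for a in range(-150,-60,5):
    M=L[(L[:,2]>a)&(L[:,2]<a+5)]
    print(a,[( (M[:,1]>b)&(M[:,1]<b+20)).sum() for b in range(-110,110,20)])
E
```

```text
-150 [np.int64(0), np.int64(0), np.int64(0), np.int64(15), np.int64(1), np.int64(0), np.int64(0), np.int64(0), np.int64(0), np.int64(0), np.int64(0)]
-145 [np.int64(0), np.int64(0), np.int64(0), np.int64(27), np.int64(2), np.int64(0), np.int64(0), np.int64(0), np.int64(0), np.int64(0), np.int64(0)]
-140 [np.int64(0), np.int64(0), np.int64(0), np.int64(18), np.int64(4), np.int64(2), np.int64(0), np.int64(0), np.int64(0), np.int64(0), np.int64(0)]
-135 [np.int64(0), np.int64(0), np.int64(0), np.int64(25), np.int64(7), np.int64(2), np.int64(3), np.int64(0), np.int64(0), np.int64(0), np.int64(0)]
-130 [np.int64(0), np.int64(0), np.int64(0), np.int64(34), np.int64(6), np.int64(8), np.int64(2), np.int64(0), np.int64(0), np.int64(0), np.int64(0)]
-125 [np.int64(2), np.int64(8), np.int64(3), np.int64(35), np.int64(5), np.int64(5), np.int64(1), np.int64(0), np.int64(0), np.int64(1), np.int64(0)]
-120 [np.int64(37), np.int64(128), np.int64(51), np.int64(59), np.int64(9), np.int64(2), np.int64(3), np.int64(9), np.int64(9), np.int64(19), np.int64(3)]
-115 [np.int64(48), np.int64(79), np.int64(45
[... 931 characters left out ...]
 np.int64(5), np.int64(2), np.int64(5), np.int64(4), np.int64(18), np.int64(14), np.int64(2), np.int64(0)]
-80 [np.int64(2), np.int64(33), np.int64(4), np.int64(1), np.int64(0), np.int64(0), np.int64(0), np.int64(4), np.int64(6), np.int64(2), np.int64(0)]
-75 [np.int64(0), np.int64(20), np.int64(0), np.int64(0), np.int64(0), np.int64(0), np.int64(0), np.int64(1), np.int64(3), np.int64(1), np.int64(0)]
-70 [np.int64(0), np.int64(0), np.int64(0), np.int64(0), np.int64(0), np.int64(0), np.int64(0), np.int64(1), np.int64(2), np.int64(0), np.int64(0)]
-65 [np.int64(0), np.int64(0), np.int64(0), np.int64(0), np.int64(0), np.int64(0), np.int64(0), np.int64(2), np.int64(2), np.int64(0), np.int64(0)]
```

{"method": "move_arm", "body": {"plan": [[0,0,0.5,1,-0.4,0,93],[0,0,0.5,1,-0.4,0,93],[0,0,0.5,1,-0.4,0,93],[0,0,0.5,1,-0.4,0,93],[0,0,0.5,1,-0.4,0,93],[0,0,0.5,1,-0.4,0,93],[0,0,0.5,1,-0.4,0,93],[0,0,0.5,1,-0.4,0,93],[0,0,0.5,1,-0.4,0,93],[0,0,0,1,-0.4,0,93]]}}

```text
t: 1.1
tool_pos: [0.3941, -0.4791, 0.2291]
orientation: [-3.121, 0.353, 0.001]
force: [0.6, -0.7, -0.2]
opening: 0.0932
gripper_force: 0.0
```

```bash
python3 - <<'E'
from h import *
s=st();go([*JAR,.12],Rt(CY-np.pi/2))
E
```

```text
t 1.1 pos [ 0.394 -0.479  0.229] q [-0.965  0.186  1.428 -0.     1.529  0.831] F [ 0.642 -0.744 -0.238] M [ 0.025  0.04  -0.003] open 0.09320203718962325 gf 0.0
pos [ 0.394 -0.479  0.229] turn units [-0.006  0.006 -0.067] alt [ 0.01   0.009 29.933] shift units now-axes [ 2.514 -3.859  4.366] goal-axes [ 2.538 -3.844  4.366] t 1.1
```

{"method": "move_arm", "body": {"plan": [[0,0,0,0.635,-0.96,0.9,93],[0,0,0,0.635,-0.96,0.9,93],[0,0,0,0.635,-0.96,0.9,93],[0,0,0,0.635,-0.96,0.9,93],[0,0,0,0,0,0,93],[0,0,0,0,0,0.9,93],[0,0,0,0,0,0.9,93],[0,0,0,0,0,0.9,93],[0,0,0,0,0,0.9,93],[0,0,0,0,0,0,93]]}}

```text
t: 2.1
tool_pos: [0.4738, -0.3988, 0.0461]
orientation: [-3.118, 0.351, 0.008]
force: [-0.3, -0.3, -0.4]
opening: 0.0932
gripper_force: 0.0
```

```bash
python3 - <<'E'
from h import *
s=st();go([*JAR,.049],Rt(CY-np.pi/2))
E
```

```text
t 2.1 pos [ 0.474 -0.399  0.046] q [-0.782  0.342  1.591 -0.     1.216  1.012] F [-0.337 -0.32  -0.447] M [0.135 0.011 0.045] open 0.0931745751983895 gf 0.0
pos [ 0.474 -0.399  0.046] turn units [-0.03   0.053 -0.055] alt [ 0.084  0.048 29.945] shift units now-axes [ 0.118 -0.021 -0.117] goal-axes [ 0.119 -0.02  -0.117] t 2.1
```

{"method": "move_arm", "body": {"plan": [[0,0.05,0,0.12,-0.02,-0.1,93],[0,0,0,0,0,0,60],[0,0,0,0,0,0,45],[0,0,0,0,0,0,40],[0,0,0,0,0,0,34],[0,0,0,0,0,0,34],[0,0,0,0,0,0,30],[0,0,0,0,0,0,30],[0,0,0,0,0,0,30],[0,0,0,0,0,0,30]], "force": 22}}

```text
t: 3.1
tool_pos: [0.4794, -0.4006, 0.0522]
orientation: [3.121, -0.35, 0.008]
force: [0.2, -0.6, 0.2]
opening: 0.0326
gripper_force: 22.1
```

```bash
python3 - <<'E'
from h import *
s=st();go([*loc(CAD,CY,-.05,0),s['tool_pos'][2]+.1],Rt(CY-np.pi/2))
E
```

```text
t 3.1 pos [ 0.479 -0.401  0.052] q [-0.78   0.337  1.584  0.003  1.216  1.014] F [ 0.167 -0.626  0.153] M [-0.108  0.056  0.021] open 0.03255355885310241 gf 22.058137597341556
pos [ 0.479 -0.401  0.052] turn units [ 0.002 -0.051 -0.051] alt [-0.081 -0.003 29.949] shift units now-axes [  2.681 -11.182  -3.988] goal-axes [  2.718 -11.169  -4.   ] t 3.1
```

{"method": "move_arm", "body": {"plan": [[0,0,0,0,0,-0.5,30],[0,0,0,0,0,-0.9,30],[0,0,0,0,0,-0.9,30],[0,0,0,0,0,-0.9,30],[0,0,0,0,-0.5,-0.8,30],[0,0,0,0.27,-0.9,0,30],[0,0,0,0.27,-0.9,0,30],[0,0,0,0.27,-0.9,0,30],[0,0,0,0.27,-0.9,0,30],[0,0,0,0.27,-0.9,0,30]]}}

```text
t: 4.1
tool_pos: [0.5399, -0.285, 0.1532]
orientation: [3.121, -0.35, 0.009]
force: [0.5, 0.2, -0.6]
opening: 0.033
gripper_force: 22.0
```

{"method": "move_arm", "body": {"plan": [[0,0,0,0.27,-0.9,0,30],[0,0,0,0.27,-0.9,0,30],[0,0,0,0.27,-0.9,0,30],[0,0,0,0.27,-0.9,0,30],[0,0,0,0.27,-0.9,0,30],[0,0,0,0,-0.9,0,30],[0,0,0,0,-0.5,0,30],[0,0,0,0,-0.3,0,30],[0,0,0,0,0,0,30],[0,0,0,0,0,0,30]]}}

```text
t: 5.1
tool_pos: [0.6065, -0.1429, 0.1526]
orientation: [3.121, -0.35, 0.008]
force: [0.2, -0.7, -0.8]
opening: 0.033
gripper_force: 22.0
```

```bash
python3 - <<'E'
from h import *
s=st();go([*loc(CAD,CY,-.05,0),s['tool_pos'][2]],Rt(CY-np.pi/2))
for n in('side','top'):
    c=cap(n);save(c,n+'1.png');W=cloud(c);F=c['frame'].astype(int)
    p=np.median(px(c,[[*s['tool_pos'][:2],s['tool_pos'][2]]]),0).astype(int);print(n,p)
    m=np.zeros(F.shape[:2],bool);m[p[1]-60:p[1]+60,p[0]-60:p[0]+60]=1
    w=m&(F.min(2)>130)&(W[...,2]>.15)&(W[...,2]<.185);a=m&(F[...,0]>F[...,2]+30)&(W[...,2]>.09)&(W[...,2]<.16)
    for k in(w,a):
        P=W[k]; 
        if len(P): print(len(P),P.mean(0),P.min(0),P.max(0))
    im=c['frame'][max(p[1]-75,0):p[1]+75,p[0]-100:p[0]+100][...,::-1]
    cv2.imwrite(f'pics/c_{n}1.png',cv2.resize(im,None,fx=2,fy=2))
a=cv2.imread('pics/c_side1.png');b=cv2.imread('pics/c_top1.png');h=min(a.shape[0],b.shape[0]);cv2.imwrite('pics/c1.png',np.hstack([a[:h],b[:h]]))
E
```

```text
t 5.1 pos [ 0.607 -0.143  0.153] q [-0.314  0.233  1.515  0.     1.388  1.481] F [ 0.238 -0.74  -0.755] M [0.013 0.008 0.028] open 0.03303904670514466 gf 22.03659134596819
pos [ 0.607 -0.143  0.153] turn units [ 0.004 -0.05  -0.053] alt [-0.078 -0.007 29.947] shift units now-axes [-0.015 -0.006 -0.   ] goal-axes [-0.014 -0.006  0.   ] t 5.1
side [305 220]
12 [ 0.532 -0.156  0.172] [ 0.43  -0.2    0.157] [ 0.62  -0.107  0.185]
63 [ 0.606 -0.133  0.123] [ 0.441 -0.203  0.099] [ 0.677 -0.078  0.159]
top [375 225]
40 [ 0.589 -0.137  0.131] [ 0.586 -0.152  0.106] [ 0.594 -0.125  0.149]
```

View pics/c1.png

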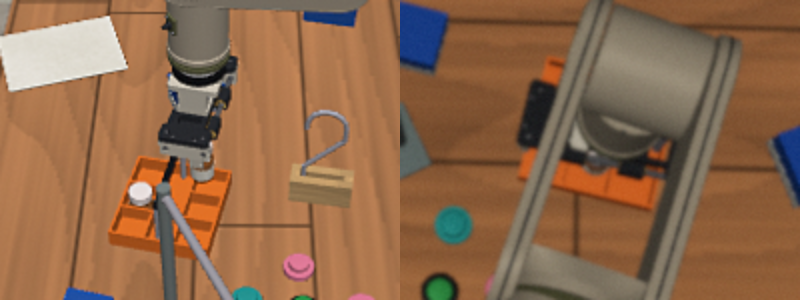

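{"method": "move_arm", "body": {"plan": [[0,0,0,0,0,0.5,30],[0,0,0,0,0,0.7,30],[0,0,0,0,0,0.7,30],[0,0,0,0,0,0.7,30],[0,0,0,0,0,0.5,30],[0,0,0,0,0,0.3,30],[0,0,0,0,0,0.15,30],[0,0,0,0,0,0.05,30],[0,0,0,0,0,0.04,30],[0,0,0,0,0,0.02,30]]}}

```text
t: 6.2
tool_pos: [0.6078, -0.1425, 0.0618]
orientation: [3.121, -0.35, 0.01]
force: [0.2, 0.1, -0.6]
opening: 0.033
gripper_force: 22.0
```

{"method": "move_arm", "body": {"plan": [[0,0,0,0,0,0.04,30],[0,0,0,0,0,0.04,30],[0,0,0,0,0,0.03,30],[0,0,0,0,0,0.03,30],[0,0,0,0,0,0.02,30],[0,0,0,0,0,0.02,30],[0,0,0,0,0,0.0,30],[0,0,0,0,0,0,30],[0,0,0,0,0,0,30],[0,0,0,0,0,0,30]]}}

```text
t: 7.2
tool_pos: [0.6076, -0.1425, 0.0571]
orientation: [3.121, -0.35, 0.009]
force: [-1.5, 0.5, 5.8]
opening: 0.0329
gripper_force: 22.1
```

{"method": "move_arm", "body": {"plan": [[0,0,0,0,0,-0.04,34],[0,0,0,0,0,0,38],[0,0,0,0,0,0,45],[0,0,0,0,0,0,55],[0,0,0,0,0,0,60],[0,0,0,0,0,-0.5,60],[0,0,0,0,0,-1,60],[0,0,0,0,0,-1,60],[0,0,0,0,0,-1,60],[0,0,0,0,0,-1,60]]}}

```text
t: 8.2
tool_pos: [0.6068, -0.1422, 0.1722]
orientation: [3.121, -0.35, 0.01]
force: [-0.6, -0.5, 0.6]
opening: 0.06
gripper_force: 0.0
```

```bash
python3 - <<'E'
from h import *
s=st();p=loc(HK,HY,-.03,0);go([*p,.22],Rt(HY-np.pi/2));print(p)
E
```

```text
t 8.2 pos [ 0.607 -0.142  0.172] q [-0.313  0.218  1.496  0.     1.422  1.481] F [-0.636 -0.46   0.603] M [ 0.002  0.02  -0.001] open 0.060016163300822156 gf 0.0
pos [ 0.607 -0.142  0.172] turn units [ 0.002 -0.059 -0.584] alt [-0.092 -0.004 29.416] shift units now-axes [-8.207  3.792 -1.963] goal-axes [-8.435  3.282 -1.912] t 8.2
[ 0.385 -0.189]
```

{"method": "move_arm", "body": {"plan": [[0,0,0,-0.6,0.2,-1,60],[0,0,0,-0.95,0.45,-1,60],[0,0,0,-0.95,0.45,0,60],[0,0,0,-0.95,0.45,0,60],[0,0,0,-0.95,0.45,0,60],[0,0,0,-0.95,0.45,0,60],[0,0,0,-0.95,0.45,0,60],[0,0,0,-0.95,0.45,0,60],[0,0,0,-0.95,0.45,0,60],[0,-0.06,-0.58,0,0,0,60]]}}

```text
t: 9.2
tool_pos: [0.3834, -0.19, 0.22]
orientation: [3.13, -0.257, -0.001]
force: [-0.3, -0.9, -0.4]
opening: 0.06
gripper_force: 0.0
```

```bash
python3 - <<'E'
from h import *
s=st();p=loc(HK,HY,-.03,0);go([*p,.137],Rt(HY-np.pi/2))
c=cap('side');W=cloud(c);m=np.zeros((480,640),bool);m[195:255,340:400]=1;Z=W[...,2]
P=W[m&(Z>.06)&(Z<.13)&(abs(W[...,0]-.41)<.06)&(abs(W[...,1]+.194)<.03)];print(len(P),P.mean(0))
# jar check
m=(abs(W[...,0]-.607)<.04)&(abs(W[...,1]+.142)<.04)&(Z>.068)&(Z<.084);P=W[m];print('jar top',len(P),P.mean(0),P.min(0),P.max(0))
E
```

```text
t 9.2 pos [ 0.383 -0.19   0.22 ] q [-0.579 -0.35   1.951 -0.001  1.54   1.156] F [-0.267 -0.948 -0.387] M [ 0.074 -0.044 -0.004] open 0.0599790419580309 gf 0.0
pos [ 0.383 -0.19   0.22 ] turn units [ 0.012  0.003 -0.016] alt [ 0.005 -0.019 29.984] shift units now-axes [ 0.073 -0.05   3.321] goal-axes [ 0.072 -0.046  3.321] t 9.2
67 [ 0.415 -0.195  0.098]
jar top 77 [ 0.605 -0.139  0.073] [ 0.589 -0.159  0.068] [ 0.621 -0.12   0.08 ]
```

{"method": "move_arm", "body": {"plan": [[0,0,0,0.07,-0.03,0.5,50],[0,0,0,0,0,0.9,40],[0,0,0,0,0,0.9,40],[0,0,0,0,0,0.7,40],[0,0,0,0,0,0.32,30],[0,0,0,0,0,0,20],[0,0,0,0,0,0,12],[0,0,0,0,0,0,4],[0,0,0,0,0,0,0],[0,0,0,0,0,0,0]], "force": 45}}

```text
t: 10.25
tool_pos: [0.3877, -0.1899, 0.137]
orientation: [3.129, -0.255, 0.001]
force: [-1.3, -2.8, 2.2]
opening: 0.0074
gripper_force: 45.0
```

```bash
python3 - <<'E'
from h import *
s=st()
E
```

```text
t 10.25 pos [ 0.388 -0.19   0.137] q [-0.573 -0.281  2.05  -0.002  1.371  1.161] F [-1.28  -2.767  2.222] M [-1.019  0.16  -0.04 ] open 0.00741955743476722 gf 44.986989120952785
```

{"method": "move_arm", "body": {"plan": [[0,0,0,0,0,-0.3,0],[0,0,0,0,0,-0.6,0],[0,0,0,0,0,-0.9,0],[0,0,0,0,0,-0.9,0],[0,0,0,0,0,-0.9,0],[0,0,0,0,0,-0.9,0],[0,0,0,0,0,-0.9,0],[0,0,0,0,0,-0.9,0],[0,0,0,0,0,-0.9,0],[0,0,0,0,0,-0.4,0]]}}

```text
t: 11.25
tool_pos: [0.3879, -0.1888, 0.3284]
orientation: [3.131, -0.255, 0.002]
force: [0.1, -0.4, -0.7]
opening: 0.007
gripper_force: 45.0
```

```bash
python3 - <<'E'
from h import *
s=st();p=loc(RM,RY,-.105,0);go([*p,.326],Rt(RY-np.pi/2));print(p)
E
```

```text
t 11.25 pos [ 0.388 -0.189  0.328] q [-0.572 -0.355  1.76   0.     1.735  1.161] F [ 0.094 -0.353 -0.65 ] M [0.066 0.023 0.02 ] open 0.006991041421391816 gf 44.98218102380633
pos [ 0.388 -0.189  0.328] turn units [ 0.009 -0.013 -6.001] alt [-0.017 -0.011 23.999] shift units now-axes [  0.792 -15.945   0.088] goal-axes [ 10.015 -12.432   0.094] t 11.25
[0.472 0.201]
```

{"method": "move_arm", "body": {"plan": [[0,0,0,0.1,-0.6,0,0],[0,0,0,0.1,-1,0,0],[0,0,0,0.1,-1,0,0],[0,0,0,0.1,-1,0,0],[0,0,0,0.1,-1,0,0],[0,0,0,0.1,-1,0,0],[0,0,0,0.1,-1,0,0],[0,0,0,0.1,-1,0,0],[0,0,0,0,-1,0,0],[0,0,0,0,-1,0,0]]}}

```text
t: 12.25
tool_pos: [0.4456, 0.046, 0.3251]
orientation: [-3.131, 0.255, 0.004]
force: [-0.7, 0.1, -1.2]
opening: 0.0073
gripper_force: 45.0
```

{"method": "move_arm", "body": {"plan": [[0,0,-1,0.1,-0.99,0,0],[0,0,-1,0.21,-0.98,0,0],[0,0,-1,0.31,-0.95,0,0],[0,0,-1,0.41,-0.91,0,0],[0,0,-1,0.5,-0.87,0,0],[0,0,-1,0.59,-0.81,0,0],[0,0,0,0,0,0,0],[0,0,0,0,0,0,0],[0,0,0,0,0,0,0],[0,0,0,0,0,0,0]]}}

```text
t: 13.25
tool_pos: [0.4856, 0.1885, 0.3258]
orientation: [-3.057, -0.722, 0.002]
force: [-0.5, -0.1, -1.5]
opening: 0.0074
gripper_force: 45.0
```

```bash
python3 - <<'E'
from h import *
s=st();p=loc(RM,RY,-.105,0);go([*p,.326],Rt(RY-np.pi/2))
for n in('side','top'):
    c=cap(n);save(c,n+'2.png');W=cloud(c);F=c['frame'].astype(int)
    # hook points in rail frame
    cc,ss=np.cos(RY),np.sin(RY);d=W[...,:2]-RM;X=cc*d[...,0]+ss*d[...,1];Y=-ss*d[...,0]+cc*d[...,1];Z=W[...,2]
    m=(X>-.14)&(X<-.02)&(abs(Y)<.03)&(Z>.19)&(Z<.40);
    for lo in np.arange(.19,.40,.02):
        k=m&(Z>lo)&(Z<lo+.02)
        if k.sum(): print(n,round(lo,2),k.sum(),'X',X[k].min(),X[k].max(),'Y',Y[k].mean())
    if n=='side':
        p=px(c,[[*RM,.32]])[0].astype(int);cv2.imwrite('pics/c2.png',cv2.resize(c['frame'][p[1]-110:p[1]+90,p[0]-100:p[0]+140][...,::-1],None,fx=2.5,fy=2.5))
E
```

```text
t 13.25 pos [0.486 0.189 0.326] q [ 0.272 -0.103  1.55   0.     1.695  1.379] F [-0.477 -0.06  -1.507] M [-0.092 -0.028  0.061] open 0.007350670717919522 gf 44.986619129776955
pos [0.486 0.189 0.326] turn units [-0.004  0.01  -0.022] alt [ 0.016  0.007 29.978] shift units now-axes [-0.261 -0.703 -0.006] goal-axes [-0.259 -0.703 -0.007] t 13.25
side 0.19 51 X -0.09334406166316093 -0.0488730702859204 Y -0.016196765832974518
side 0.21 24 X -0.09806548854132158 -0.039140160327065625 Y -0.01527789494861606
side 0.23 15 X -0.041736469861152065 -0.03617859174078513 Y -0.016102734953440587
side 0.25 32 X -0.05654468136160941 -0.03681103774071869 Y -0.016726027188961372
side 0.27 36 X -0.07412631239718315 -0.05236095533289553 Y -0.01603520729534528
side 0.29 35 X -0.091854643415349 -0.07157472130493214 Y -0.016667817828326943
side 0.31 44 X -0.100643672678178 -0.08682022055963505 Y -0.01244993549392784
side 0.33 70 X -0.10165320483328527 -0.03443545248225153 Y -0.011451282331531495
side 0.35 50 X -0.09273869115537882 -0.037303535706184276 Y -0.011824938147803466
side 0.37 41 X -0.09597115045388835 -0.04963407955059347 Y -0.013695048174118747
side 0.39 11 X -0.12378550772509996 -0.06478444208555151 Y 0.013107827069908927
```

View pics/c2.png

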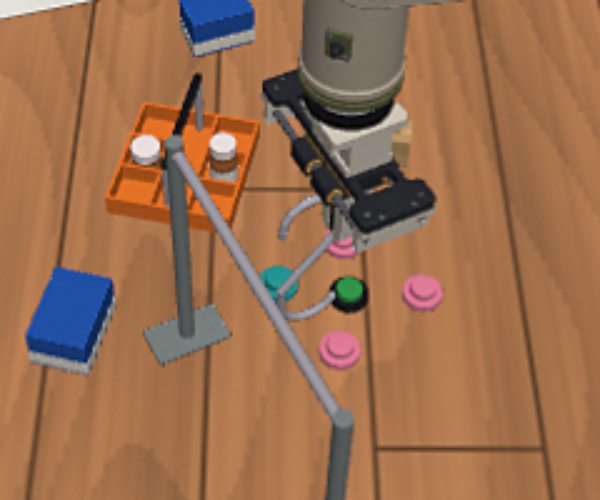

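{"method": "move_arm", "body": {"plan": [[0,0,0,0.3,0,0,0],[0,0,0,0.5,0,0,0],[0,0,0,0.5,0,0,0],[0,0,0,0.5,0,0,0],[0,0,0,0.5,0,0,0],[0,0,0,0.4,0,0,0],[0,0,0,0,0,0,0],[0,0,0,0,0,0.5,0],[0,0,0,0,0,0.5,0],[0,0,0,0,0,0.45,0]]}}

```text
t: 14.35
tool_pos: [0.5453, 0.2194, 0.2876]
orientation: [-3.057, -0.725, 0.004]
force: [0.6, -1.2, -2.1]
opening: 0.0071
gripper_force: 45.0
```

{"method": "move_arm", "body": {"plan": [[0,0,0,0,0,0.06,0],[0,0,0,0,0,0.06,0],[0,0,0,0,0,0.06,0],[0,0,0,0,0,0.06,0],[0,0,0,0,0,0.04,0],[0,0,0,0,0,0.0,0],[0,0,0,0,0,0,0],[0,0,0,0,0,0,0],[0,0,0,0,0,0,0],[0,0,0,0,0,0,0]]}}

```text
t: 15.35
tool_pos: [0.5461, 0.2197, 0.2826]
orientation: [-3.057, -0.725, 0.001]
force: [1.2, 0.0, -1.4]
opening: 0.0075
gripper_force: 45.0
```

```bash
cat >> h.py <<'E'
def hook(n):
    c=cap(n);W=cloud(c)
    cc,ss=np.cos(RY),np.sin(RY);d=W[...,:2]-RM;X=cc*d[...,0]+ss*d[...,1];Y=-ss*d[...,0]+cc*d[...,1];Z=W[...,2]
    m=(abs(X)<.05)&(abs(Y+.016)<.025)&(Z>.13)&(Z<.36)
    for lo in np.arange(.13,.35,.02):
        k=m&(Z>lo)&(Z<lo+.02)
        if k.sum(): print(n,round(lo,2),k.sum(),'X',X[k].min(),X[k].max(),'Y',Y[k].mean(),'zmin',Z[k].min())
    return c
E
python3 -c "
from h import *
st();hook('side')"
```

```text
t 15.35 pos [0.546 0.22  0.283] q [0.295 0.084 1.442 0.    1.616 1.4  ] F [ 1.161  0.003 -1.373] M [-0.056 -0.011 -0.047] open 0.007451882078822468 gf 44.98701436445117
side 0.15 68 X -0.030899734765603766 0.025883990723099028 Y -0.015134646069206184 zmin 0.15121267827619972
side 0.17 23 X -0.031324054515636246 0.030792000748196335 Y -0.015037509476985164 zmin 0.17019453273259624
side 0.19 14 X 0.02441766060402739 0.031415476913433445 Y -0.014524351749225532 zmin 0.1907344108229003
side 0.21 30 X 0.013169136684586316 0.030497485944312966 Y -0.01527612202973289 zmin 0.21005055482002566
side 0.23 39 X -0.010950228122978158 0.014692668815695219 Y -0.015085498245567172 zmin 0.23021393512967803
side 0.25 16 X -0.025438668868095943 -0.004384157253912741 Y -0.015412265058158205 zmin 0.25029414476887374
side 0.27 31 X -0.02706879114377749 -0.020355771799216063 Y -0.014026865589398259 zmin 0.2727832978445228
side 0.29 40 X -0.024066273169178986 0.03123915397145012 Y -0.011519432767416954 zmin 0.2908873177561392
side 0.31 120 X -0.0229867162140282 0.028493664703705728 Y -0.014481206857129263 zmin 0.310730568397103
side 0.33 24 X -0.026989919824006666 0.01412072581107021 Y -0.010902254222789315 zmin 0.33021718466222516
```

{"method": "move_arm", "body": {"plan": [[0,0,0,0,0,0.04,0],[0,0,0,0,0,0.04,0],[0,0,0,0,0,0.03,0],[0,0,0,0,0,0,0],[0,0,0,0,0,0,0],[0,0,0,0,0,0,0],[0,0,0,0,0,0,0],[0,0,0,0,0,0,0],[0,0,0,0,0,0,0],[0,0,0,0,0,0,0]]}}

```text
t: 16.4
tool_pos: [0.5465, 0.2198, 0.2819]
orientation: [-3.056, -0.725, -0.003]
force: [-3.4, -0.5, 8.7]
opening: 0.0071
gripper_force: 45.0
```

{"method": "move_arm", "body": {"plan": [[0,0,0,0,0,0,8],[0,0,0,0,0,0,12],[0,0,0,0,0,0,20],[0,0,0,0,0,0,35],[0,0,0,0,0,0,50],[0,0,0,0,0,0,50],[0,0,0,0,0,-0.4,50],[0,0,0,0,0,-1,50],[0,0,0,0,0,-1,50],[0,0,0,0,0,-1,50]]}}

```text
t: 17.4
tool_pos: [0.546, 0.2196, 0.3666]
orientation: [-3.057, -0.725, 0.001]
force: [0.3, -0.4, -0.1]
opening: 0.0498
gripper_force: 0.0
```

```bash
python3 - <<'E'
from h import *
s=st();hook('side')
g=loc(CAD,CY,0,.052);Rg=Rt(CY,1.0);tc=np.array([*g,.1])+Rg.apply([0,0,.008])
print('tcp at grip',tc,'pre',tc-Rg.apply([0,0,.15]))
go(tc-Rg.apply([0,0,.15]),Rg)
E
```

```text
t 17.4 pos [0.546 0.22  0.367] q [0.295 0.086 1.289 0.    1.767 1.4  ] F [ 0.277 -0.378 -0.142] M [-0.009 -0.049  0.009] open 0.049785446481711806 gf 0.0
side 0.15 63 X -0.028920818181126316 0.024756651558837054 Y -0.014867042763885797 zmin 0.1519029626724551
side 0.17 24 X -0.028945127611095113 0.03387736131080544 Y -0.014222577558628172 zmin 0.1709170596239198
side 0.19 15 X 0.026037348155938805 0.03354338590539618 Y -0.014465175916331096 zmin 0.19159564198276535
side 0.21 34 X 0.010003923253426776 0.032935825999210425 Y -0.015853386939474697 zmin 0.2104100911178366
side 0.23 34 X -0.007643190559366733 0.012522350352629743 Y -0.015015937823030574 zmin 0.23075996318750872
side 0.25 18 X -0.026894115516568562 -0.003501366835912712 Y -0.014345746901292113 zmin 0.2510881423028555
side 0.27 24 X -0.03468386106667846 -0.023240621706026483 Y -0.01360271974211659 zmin 0.2703910381569157
side 0.29 36 X -0.03479398520428657 0.03318326868589256 Y -0.014236758151727627 zmin 0.29008335621457354
side 0.31 164 X -0.031601089052461825 0.03169995131723922 Y -0.01436584239768553 zmin 0.3105836188318524
side 0.33 22 X -0.013624621621495712 0.013366667509163559 Y -0.015483783389038514 zmin 0.33015506989702065
tcp at grip [ 0.673 -0.104  0.096] pre [ 0.55  -0.077  0.177]
pos [0.547 0.22  0.372] turn units [-8.862  4.177 -7.758] alt [ 4.965 10.535 19.368] shift units now-axes [-5.287 10.648  7.78 ] goal-axes [-11.568  -5.126   6.463] t 17.45
```

{"method": "move_arm", "body": {"plan": [[0,0,-0.85,-0.62,1,-0.5,50],[0,0,-0.85,-0.71,0.95,0,50],[0,0,-0.85,-0.79,0.88,0,50],[0,0,-0.85,-0.87,0.81,0,50],[0,0,-0.85,-0.93,0.73,0,50],[0,0,-0.85,-0.99,0.64,0,50],[0,0,-0.85,-1,0.55,0,50],[0,0,-0.85,-1,0.46,0,50],[0,0,-0.85,-1,0.36,0,50],[0,0,-0.85,-1,0.26,0,50]]}}

```text
t: 18.45
tool_pos: [0.5246, -0.0665, 0.378]
orientation: [2.444, 1.974, -0.0]
force: [0.5, -0.4, 0.0]
opening: 0.05
gripper_force: 0.0
```

{"method": "move_arm", "body": {"plan": [[-1,0,0,0,0,0,50],[-1,0,0,0,0,0,50],[-1,0,0,0,0,0,50],[-1,0,0,0,0,0,50],[-1,0,0,0,0,0,50],[-1,0,0,0,0,0,50],[-1,0,0,0,0,0,50],[-1,0,0,0,0,0,50],[-1,0,0,0,0,0,50],[-0.5,0,0,0,0,0,50]]}}

```text
t: 19.45
tool_pos: [0.567, -0.0655, 0.3794]
orientation: [1.777, 1.425, 0.741]
force: [0.3, 0.7, 0.6]
opening: 0.0501
gripper_force: 0.0
```

```bash
python3 - <<'E'
from h import *
s=st()
g=loc(CAD,CY,0,.052);Rg=Rt(CY,1.0);tc=np.array([*g,.1])+Rg.apply([0,0,.008])
go(tc-Rg.apply([0,0,.1]),Rg)
c=cap('top');W=cloud(c);F=c['frame'].astype(int);Z=W[...,2]
m=(Z>.096)&(Z<.114)&(F.max(2)<80)&(abs(W[...,0]-.655)<.04)&(abs(W[...,1]+.153)<.1);P=W[m];print('bar',len(P),P.mean(0),P.min(0),P.max(0))
E
```

```text
t 19.45 pos [ 0.567 -0.065  0.379] q [-0.181 -0.892  2.284 -0.052  0.784  0.056] F [0.256 0.703 0.573] M [ 0.     0.348 -0.006] open 0.05014987976932223 gf 0.0
pos [ 0.567 -0.065  0.379] turn units [-0.32   0.06   0.024] alt [ -0.094  -0.503 -29.972] shift units now-axes [-0.541 -6.937  6.132] goal-axes [-0.596 -7.137  5.892] t 19.45
bar 251 [ 0.654 -0.154  0.106] [ 0.634 -0.23   0.098] [ 0.673 -0.076  0.114]
```

```bash
cat > ik.py <<'E'
from h import *
from scipy.optimize import least_squares
D=np.array([[-1.408,.131,1.489,1.523,.147,-.581,.229],[-.965,.186,1.428,1.529,.394,-.479,.229],[-.78,.337,1.584,1.216,.4785,-.4,.0515],[-.314,.233,1.515,1.388,.6065,-.1429,.1526],[-.313,.218,1.496,1.422,.607,-.142,.172],[-.579,-.35,1.951,1.54,.3834,-.19,.22],[-.572,-.355,1.76,1.735,.388,-.189,.328],[.272,-.103,1.55,1.695,.4856,.1885,.3258],[.295,.086,1.289,1.767,.546,.2198,.368],[-.181,-.892,2.284,.784,.567,-.0655,.3794]])
def fk(k,q1,q2,q3,q5):
    h,L2,L3,e,L6,r0,yo=k;a=q2+q3;b=a+q5
    r=r0+L2*np.sin(q2)+L3*np.sin(a)+e*np.cos(a)+L6*np.sin(b);z=h+L2*np.cos(q2)+L3*np.cos(a)-e*np.sin(a)+L6*np.cos(b)
    return np.array([r*np.cos(q1)-yo*np.sin(q1),r*np.sin(q1)+yo*np.cos(q1),z])
f=least_squares(lambda k:np.concatenate([fk(k,*d[:4])-d[4:] for d in D]),[.3,.4,.4,0,.25,0,0.05])
K=f.x
def ik(p,tilt):
    g=lambda q:np.r_[fk(K,q[0],q[1],q[2],q[3])-p,.2*(q.sum()-q[0]-np.pi+tilt)]
    r=least_squares(g,[.2,.1,1.5,1.],bounds=([-2.96,-1.3,0.02,-.5],[2.96,2.26,2.5,2.73]));return r.x,np.abs(r.fun).max()
E
python3 - <<'E'
from ik import *
print(K,np.abs(f.fun).max())
def tcp(o,yaw,x,y,z,t): Rg=Rt(yaw,t);return np.array([*loc(o,yaw,x,y),z])+Rg.apply([0,0,.008])
for t in(.5,.7,.85,.9,1.0,1.1):
    for nm,a in dict(pick=(CAD,CY,0,.052,.1),pre=(CAD,CY,-.084,.052,.154),lift=(CAD,CY,0,.052,.2),seat=(RM,RY,0,.037,.165),over=(RM,RY,0,.037,.184),ent=(RM,RY,-.08,.037,.184),ent13=(RM,RY,-.12,.037,.184)).items():
        q,e=ik(tcp(*a,t),t);print(t,nm,q,round(e,4))
E
```

```text
[ 0.319  0.369  0.555  0.063  0.366 -0.002  0.05 ] 0.012124863061299583
0.5 pick [-0.227  0.041  1.929  0.672] 0.0
0.5 pre [-0.228 -0.278  2.113  0.806] 0.0
0.5 lift [-0.227 -0.079  1.851  0.869] 0.0
0.5 seat [ 0.393 -0.208  2.034  0.816] 0.0
0.5 over [ 0.393 -0.229  2.015  0.855] 0.0
0.5 ent [ 0.382 -0.492  2.215  0.919] 0.0
0.5 ent13 [ 0.376 -0.645  2.312  0.975] 0.0
0.7 pick [-0.227 -0.052  2.106  0.387] 0.0
0.7 pre [-0.228 -0.421  2.299  0.563] 0.0
0.7 lift [-0.227 -0.207  2.044  0.605] 0.0
0.7 seat [ 0.393 -0.343  2.221  0.564] 0.0
0.7 over [ 0.393 -0.37   2.205  0.607] 0.0
0.7 ent [ 0.383 -0.684  2.409  0.717] 0.0
0.7 ent13 [ 0.376 -0.866  2.5    0.816] 0.0017
0.85 pick [-0.227 -0.082  2.218  0.155] 0.0
0.85 pre [-0.228 -0.502  2.429  0.365] 0.0
0.85 lift [-0.227 -0.276  2.174  0.394] 0.0
0.85 seat [ 0.393 -0.416  2.349  0.359] 0.0
0.85 over [ 0.393 -0.452  2.336  0.408] 0.0
0.85 ent [ 0.384 -0.766  2.5    0.597] 0.0079
0.85 ent13 [ 0.378 -0.856  2.5    0.767] 0.024
0.9 pick [-0.227 -0.082  2.25   0.073] 0.0
0.9 pre [-0.228 -0.521  2.468  0.294] 0.0
0.9 lift [-0.227 -0.292  2.214  0.32 ] 0.0
0.9 seat [ 0.394 -0.433  2.388  0.286] 0.0
0.9 over [ 0.394 -0.472  2.376  0.337] 0.0
0.9 ent [ 0.384 -0.759  2.5    0.576] 0.0151
0.9 ent13 [ 0.379 -0.852  2.5    0.75 ] 0.0313
1.0 pick [-0.227 -0.064  2.305 -0.099] 0.0
1.0 pre [-0.228 -0.513  2.5    0.189] 0.0069
1.0 lift [-0.227 -0.31   2.287  0.165] 0.0
1.0 seat [ 0.394 -0.449  2.459  0.131] 0.0
1.0 over [ 0.394 -0.497  2.451  0.187] 0.0
1.0 ent [ 0.386 -0.744  2.5    0.531] 0.0291
1.0 ent13 [ 0.381 -0.843  2.5    0.715] 0.046
1.1 pick [-0.227 -0.02   2.344 -0.282] 0.0
1.1 pre [-0.226 -0.471  2.5    0.1  ] 0.0176
1.1 lift [-0.227 -0.305  2.349 -0.002] 0.0
1.1 seat [ 0.394 -0.427  2.5   -0.016] 0.0031
1.1 over [ 0.394 -0.487  2.5    0.041] 0.0025
1.1 ent [ 0.387 -0.725  2.5    0.481] 0.0429
1.1 ent13 [ 0.382 -0.833  2.5    0.677] 0.0605
```

{"method": "move_arm", "body": {"plan": [[0.6,0,0,0,0,0,50],[1,0,0,0,0,0,50],[1,0,0,0,0,0,50],[1,0,0,0,0,0,50],[1,0,0,0,0,0,50],[0.6,0,0,0,0,0,50],[0,0,0,0,0,0,50],[0,0,0,0,0,0,50],[0,0,0,0,0,0,50],[0,0,0,0,0,0,50]]}}

```text
t: 20.5
tool_pos: [0.5661, -0.0655, 0.3812]
orientation: [2.175, 1.741, 0.367]
force: [-0.1, 0.0, 0.2]
opening: 0.0496
gripper_force: 0.0
```

```bash
cat >> h.py <<'E'
TH=.42
def bart(o,yaw,x,y,z,t=TH,deep=.008):
    "TCP for the bar's axis at this point, bar lying deep behind the grasp point"
    Rg=Rt(yaw,t);return np.array([*loc(o,yaw,x,y),z])+Rg.apply([0,0,.008+deep]),Rg
E
python3 - <<'E'
from h import *
s=st();tc,Rg=bart(CAD,CY,0,.052,.1);print(tc)
go(tc-Rg.apply([0,0,.1]),Rg)
E
```

```text
t 20.5 pos [ 0.566 -0.065  0.381] q [-0.195 -0.378  1.74  -0.017  1.357  0.026] F [-0.127  0.03   0.22 ] M [0.073 0.136 0.044] open 0.049599562202218485 gf 0.0
[ 0.673 -0.104  0.085]
pos [ 0.566 -0.065  0.381] turn units [ 0.02   0.063 -0.012] alt [ 0.098 -0.032 29.988] shift units now-axes [-0.533 -0.738  8.639] goal-axes [-0.589 -0.72   8.636] t 20.5
```

{"method": "move_arm", "body": {"plan": [[0,0.06,0,-0.06,-0.08,0.6,50],[0,0,0,-0.06,-0.08,1,50],[0,0,0,-0.06,-0.08,1,50],[0,0,0,-0.06,-0.08,1,50],[0,0,0,-0.06,-0.08,1,50],[0,0,0,-0.06,-0.08,1,50],[0,0,0,-0.06,-0.08,1,50],[0,0,0,-0.06,-0.08,1,50],[0,0,0,-0.06,-0.08,1,50],[0,0,0,-0.05,0,0,50]]}}

```text
t: 21.5
tool_pos: [0.6303, -0.0953, 0.1714]
orientation: [2.182, 1.749, 0.367]
force: [-1.1, 0.2, -0.3]
opening: 0.0502
gripper_force: 0.0
```

```bash
python3 - <<'E'
from h import *
s=st();tc,Rg=bart(CAD,CY,0,.052,.1);go(tc,Rg)
c=cap('side');save(c,'side3.png');p=px(c,[[*CAD,.1]])[0].astype(int);cv2.imwrite('pics/c3.png',cv2.resize(c['frame'][p[1]-90:p[1]+70,p[0]-90:p[0]+110][...,::-1],None,fx=3,fy=3))
E
```

```text
t 21.5 pos [ 0.63  -0.095  0.171] q [-0.234 -0.107  1.893  0.008  0.943 -0.017] F [-1.106  0.162 -0.276] M [-0.018  0.154 -0.051] open 0.0502430255582453 gf 0.0
pos [ 0.63  -0.095  0.171] turn units [-0.065  0.002 -0.015] alt [ 0.003  0.102 29.984] shift units now-axes [0.021 0.203 3.847] goal-axes [0.02  0.177 3.848] t 21.5
```

View pics/c3.png

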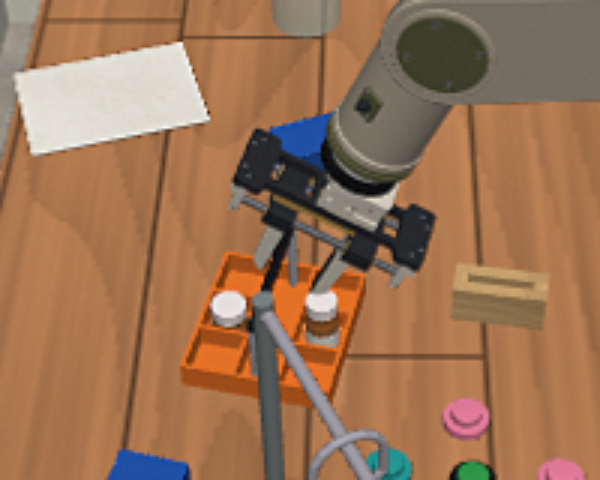

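{"method": "move_arm", "body": {"plan": [[0,0,0,0.02,0.1,0.5,50],[0,0,0,0,0.08,0.9,50],[0,0,0,0,0,0.9,50],[0,0,0,0,0,0.9,50],[0,0,0,0,0,0.5,50],[0,0,0,0,0,0.15,50],[0,0,0,0,0,0,50],[0,0,0,0,0,0,50],[0,0,0,0,0,0,50],[0,0,0,0,0,0,50]]}}

```text
t: 22.55
tool_pos: [0.6761, -0.1047, 0.0928]
orientation: [2.175, 1.744, 0.374]
force: [0.4, -0.8, -0.8]
opening: 0.0499
gripper_force: 0.0
```

```bash
python3 - <<'E'
from h import *
s=st();tc,Rg=bart(CAD,CY,0,.052,.1);go(tc,Rg)
E
```

```text
t 22.55 pos [ 0.676 -0.105  0.093] q [-0.231  0.105  1.838  0.007  0.777 -0.016] F [ 0.427 -0.812 -0.844] M [ 0.052  0.191 -0.025] open 0.04992845162576088 gf 0.0
pos [ 0.676 -0.105  0.093] turn units [ 0.025  0.004 -0.012] alt [ 0.006 -0.039 29.988] shift units now-axes [-0.009 -0.25   0.211] goal-axes [-0.009 -0.25   0.211] t 22.55
```

{"method": "move_arm", "body": {"plan": [[0,0,0,0,-0.2,0.2,50],[0,0,0,0,0,0,40],[0,0,0,0,0,0,30],[0,0,0,0,0,0,20],[0,0,0,0,0,0,14],[0,0,0,0,0,0,11],[0,0,0,0,0,0,0],[0,0,0,0,0,0,0],[0,0,0,0,0,0,0],[0,0,0,0,0,0,0]], "force": 60}}

```text
t: 23.55
tool_pos: [0.6735, -0.1041, 0.0852]
orientation: [2.176, 1.744, 0.373]
force: [1.2, -0.3, 0.2]
opening: 0.0102
gripper_force: 60.0
```

```bash
python3 - <<'E'
from h import *
s=st();tc,Rg=bart(CAD,CY,0,.052,.1);go(tc,Rg)
u=R.from_rotvec(s['orientation']).inv().apply([0,0,1]);print('up in tool',u)
E
```

```text
t 23.55 pos [ 0.674 -0.104  0.085] q [-0.231  0.109  1.848  0.007  0.763 -0.016] F [ 1.17  -0.27   0.208] M [-0.002 -0.096  0.039] open 0.010174463146379948 gf 60.00102639198303
pos [ 0.674 -0.104  0.085] turn units [ 0.016  0.004 -0.013] alt [ 0.006 -0.025 29.987] shift units now-axes [-0.008 -0.028 -0.02 ] goal-axes [-0.008 -0.028 -0.02 ] t 23.55
up in tool [ 0.     0.409 -0.912]
```

{"method": "move_arm", "body": {"plan": [[0,0,0,0,0.04,-0.09,0],[0,0,0,0,0.08,-0.18,0],[0,0,0,0,0.12,-0.27,0],[0,0,0,0,0.12,-0.27,0],[0,0,0,0,0.16,-0.36,0],[0,0,0,0,0.16,-0.36,0],[0,0,0,0,0.16,-0.36,0],[0,0,0,0,0.12,-0.27,0],[0,0,0,0,0,0,0],[0,0,0,0,0,0,0]]}}

```text
t: 24.55
tool_pos: [0.6731, -0.104, 0.1442]
orientation: [2.176, 1.744, 0.373]
force: [-0.6, 0.9, -4.2]
opening: 0.0106
gripper_force: 60.0
```

```bash
cat >> h.py <<'E'
def caddy(c,ctr,r=.13,zlo=.03):
    W=cloud(c);F=c['frame'].astype(int);m=(F[...,0]>150)&(F[...,2]<80)&(F[...,0]>F[...,1]+60)&(np.hypot(W[...,0]-ctr[0],W[...,1]-ctr[1])<r)
    P=W[m];P=P[P[:,2]>np.percentile(P[:,2],30)]
    # plane of wall tops: highest envelope
    A=np.c_[P[:,:2]-ctr,np.ones(len(P))];k=np.ones(len(P),bool)
    for _ in range(15):
        x=np.linalg.lstsq(A[k],P[k,2],rcond=None)[0];e=P[:,2]-A@x;k=(e>-.002)&(e<.006)
    rc=cv2.minAreaRect((P[k][:,:2]*1000).astype(np.float32))
    print('walltop plane slope xy',x,'n',k.sum(),'rect',rc);return x
E
python3 - <<'E'
from h import *
s=st();c=cap('side');save(c,'side4.png');x=caddy(c,CAD)
print('slope along caddy x,y',x[:2]@[np.cos(CY),np.sin(CY)],x[:2]@[-np.sin(CY),np.cos(CY)])
p=px(c,[[*CAD,.1]])[0].astype(int);cv2.imwrite('pics/c4.png',cv2.resize(c['frame'][p[1]-90:p[1]+70,p[0]-90:p[0]+110][...,::-1],None,fx=3,fy=3))
E
```

```text
t 24.55 pos [ 0.673 -0.104  0.144] q [-0.231  0.035  1.809  0.006  0.877 -0.015] F [-0.627  0.92  -4.151] M [ 0.249  0.359 -0.025] open 0.01057183090579293 gf 60.026453733444214
walltop plane slope xy [-0.     0.033  0.088] n 118 rect ((656.447998046875, -149.16488647460938), (172.8433837890625, 157.20574951171875), 78.25657653808594)
slope along caddy x,y -0.007324582378647221 0.03250683232090158
```

View pics/c4.png

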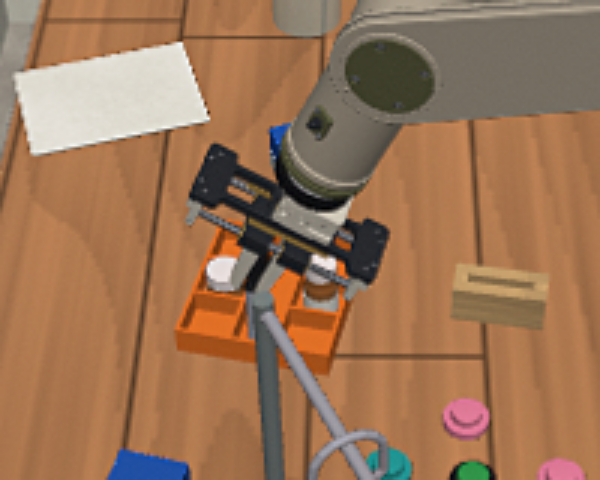

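{"method": "move_arm", "body": {"plan": [[0,0,0,0.15,-0.3,-0.13,0],[0,0,0,0.3,-0.6,-0.27,0],[0,0,0,0.38,-0.72,-0.32,0],[0,0,0,0.38,-0.72,-0.32,0],[0,0,0,0.38,-0.72,-0.32,0],[0,0,0,0.38,-0.72,-0.32,0],[0,0,0,0.38,-0.72,-0.32,0],[0,0,0,0.38,-0.72,-0.32,0],[0,0,0,0.38,-0.72,-0.32,0],[0,0,0,0.35,-0.5,-0.22,0]]}}

```text
t: 25.6
tool_pos: [0.5181, 0.0196, 0.1424]
orientation: [2.178, 1.745, 0.372]
force: [-0.2, 0.9, -3.0]
opening: 0.0104
gripper_force: 60.0
```

```bash
python3 - <<'E'
from h import *
s=st();tc,Rg=bart(RM,RY,-.09,.037,.155);go(tc,Rg)
E
```

```text
t 25.6 pos [0.518 0.02  0.142] q [ 0.002 -0.436  2.217 -0.11   0.953  0.267] F [-0.152  0.943 -3.034] M [0.193 0.275 0.025] open 0.010417641173924316 gf 60.04028141498566
pos [0.518 0.02  0.142] turn units [-0.004  2.666 -5.978] alt [ 3.458  0.005 23.792] shift units now-axes [ 8.384 -3.371 -1.415] goal-axes [8.804 2.23  1.083] t 25.6
```

{"method": "move_arm", "body": {"plan": [[0,0.27,-0.6,0.6,-0.25,-0.11,0],[0,0.27,-0.6,0.87,-0.26,-0.11,0],[0,0.27,-0.6,0.89,-0.2,-0.09,0],[0,0.27,-0.6,0.9,-0.15,-0.07,0],[0,0.27,-0.6,0.91,-0.08,-0.04,0],[0,0.27,-0.6,0.92,-0.03,-0.01,0],[0,0.27,-0.6,0.92,0.04,0.02,0],[0,0.27,-0.6,0.91,0.09,0.04,0],[0,0.27,-0.6,0.7,0.15,0.07,0],[0,0.24,-0.55,0.4,0.12,0.06,0]]}}

```text
t: 26.6
tool_pos: [0.4875, 0.223, 0.1425]
orientation: [1.508, 2.449, 0.524]
force: [-0.5, 0.0, -4.0]
opening: 0.0103
gripper_force: 60.0
```

```bash
python3 - <<'E'
from h import *
s=st();tc,Rg=bart(RM,RY,-.09,.037,.150);go(tc,Rg)
c=cap('side');save(c,'side5.png');ctr=loc(RM,RY,-.09,-.015);x=caddy(c,ctr);print('slope x,y',x[:2]@[np.cos(RY),np.sin(RY)],x[:2]@[-np.sin(RY),np.cos(RY)])
W=cloud(c);cc,ss=np.cos(RY),np.sin(RY);d=W[...,:2]-RM;X=cc*d[...,0]+ss*d[...,1];Y=-ss*d[...,0]+cc*d[...,1];Z=W[...,2]
m=(abs(Y+.005)<.12)&(X>-.13)&(X<-.045)&(Z>.135)&(Z<.17)&(c['frame'].max(2)<70);print('dark bar',m.sum(),X[m].mean(),np.percentile(Y[m],[2,98]),Z[m].mean())
E
```

```text
t 26.6 pos [0.487 0.223 0.143] q [ 0.281 -0.399  2.19   0.095  0.938 -0.227] F [-0.489  0.009 -4.011] M [-0.033  0.349 -0.063] open 0.010328405592278987 gf 60.03163397312164
pos [0.487 0.223 0.143] turn units [ 0.007 -0.014  0.008] alt [  0.023   0.01  -29.992] shift units now-axes [ 0.984 -0.195  0.227] goal-axes [ 0.984 -0.196  0.226] t 26.6
walltop plane slope xy [-0.022  0.051  0.086] n 222 rect ((503.7140808105469, 174.87783813476562), (160.16183471679688, 170.70074462890625), 27.22425651550293)
slope x,y 0.003635186781602979 0.055490884267172365
dark bar 51 -0.08848086117906706 [-0.114  0.037] 0.1593296898416253
```

```bash
cat >> h.py <<'E'
def entry(t=.32,roll=-.055,pts=((-.09,.150),(-.042,.175),(-.034,.183),(-.026,.184),(-.018,.181),(-.010,.172),(0,.168))):
    out=np.array([np.cos(RY),np.sin(RY),0]);Rg=R.from_rotvec(roll*out)*Rt(RY,t)
    P=[np.array([*loc(RM,RY,x,.037),z])+Rg.apply([0,0,.016]) for x,z in pts]
    return P,Rg
E
python3 - <<'E'
from h import *
P,Rg=entry();go(P[0],Rg);go(P[1],Rg)
for a,b in zip(P,P[1:]): print(Rg.inv().apply(b-a)/.025)
E
```

```text
pos [0.488 0.224 0.143] turn units [ 0.966 -0.517 -0.149] alt [-0.808 -1.509 29.802] shift units now-axes [ 0.934 -0.27   0.223] goal-axes [ 0.949 -0.234  0.197] t 26.65
pos [0.488 0.224 0.143] turn units [ 0.966 -0.517 -0.149] alt [-0.808 -1.509 29.802] shift units now-axes [0.925 1.891 0.095] goal-axes [ 0.894  1.902 -0.147] t 26.65
[-0.055  2.137 -0.344]
[-0.018  0.404 -0.203]
[-0.002  0.316  0.063]
[0.007 0.266 0.214]
[0.02  0.191 0.442]
[0.009 0.329 0.277]
```

Turn and move to P0 first, then check.

{"method": "move_arm", "body": {"plan": [[0,0,0,0.2,-0.05,0.05,0],[0,0,0,0.3,-0.1,0.08,0],[0,0,0,0.3,-0.07,0.07,0],[0,0,0,0.13,-0.04,0.02,0],[0.2,-0.11,-0.03,0,0,0,0],[0.3,-0.16,-0.05,0,0,0,0],[0.3,-0.16,-0.05,0,0,0,0],[0.17,-0.09,-0.02,0,0,0,0],[0,0,0,0,0,0,0],[0,0,0,0,0,0,0]]}}

```text
t: 27.65
tool_pos: [0.4751, 0.241, 0.1355]
orientation: [1.522, 2.474, 0.355]
force: [-0.2, 0.4, -3.5]
opening: 0.0108
gripper_force: 60.0
```

```bash
python3 - <<'E'
from h import *
s=st();P,Rg=entry();go(P[0],Rg);go(P[1],Rg)
c=cap('side');ctr=loc(RM,RY,-.09,-.015);x=caddy(c,ctr);print('slope x,y',x[:2]@[np.cos(RY),np.sin(RY)],x[:2]@[-np.sin(RY),np.cos(RY)])
W=cloud(c);cc,ss=np.cos(RY),np.sin(RY);d=W[...,:2]-RM;X=cc*d[...,0]+ss*d[...,1];Y=-ss*d[...,0]+cc*d[...,1];Z=W[...,2]
m=(abs(Y+.005)<.12)&(X>-.13)&(X<-.045)&(Z>.135)&(Z<.17)&(c['frame'].max(2)<70);print('dark bar',m.sum(),X[m].mean(),np.percentile(Y[m],[2,98]),np.percentile(Z[m],[5,50,95]))
m&=(abs(Y+.03)<.04);print(m.sum(),X[m].mean(),Y[m].mean(),np.percentile(Z[m],[5,50,95]))
E
```

```text
t 27.65 pos [0.475 0.241 0.135] q [ 0.396 -0.3    2.104 -0.039  1.015 -0.056] F [-0.178  0.417 -3.465] M [ 0.083  0.322 -0.02 ] open 0.010836736684212802 gf 60.02672731876373
pos [0.475 0.241 0.135] turn units [-0.004  0.028 -0.066] alt [ 0.045  0.006 29.934] shift units now-axes [ 0.086 -0.031  0.012] goal-axes [ 0.086 -0.031  0.012] t 27.65
pos [0.475 0.241 0.135] turn units [-0.004  0.028 -0.066] alt [ 0.045  0.006 29.934] shift units now-axes [ 0.044  2.106 -0.332] goal-axes [ 0.031  2.106 -0.331] t 27.65
walltop plane slope xy [-0.085 -0.043  0.082] n 202 rect ((488.0992736816406, 187.837890625), (158.37094116210938, 172.7413330078125), 27.184206008911133)
slope x,y -0.09504484661224666 0.00019834563623957746
dark bar 79 -0.08826432534252913 [-0.098  0.061] [0.15  0.155 0.158]
5 -0.08910928316495322 -0.06779340298461348 [0.154 0.155 0.156]
```

{"method": "move_arm", "body": {"plan": [[0,0,0,0.02,0.3,-0.05,0],[0,0,0,0.02,0.5,-0.08,0],[0,0,0,0,0.5,-0.08,0],[0,0,0,0,0.5,-0.08,0],[0,0,0,0,0.3,-0.05,0],[0,0,0,-0.01,0.2,-0.1,0],[0,0,0,-0.01,0.2,-0.1,0],[0,0,0,0,0,0,0],[0,0,0,0,0,0,0],[0,0,0,0,0,0,0]]}}

```text
t: 28.7
tool_pos: [0.523, 0.2671, 0.1676]
orientation: [1.523, 2.474, 0.355]
force: [-0.0, -0.5, -4.8]
opening: 0.0106
gripper_force: 60.0
```

```bash
python3 - <<'E'
from h import *
s=st();P,Rg=entry();go(P[2],Rg)
c=hook('side');save(c,'side6.png')
W=cloud(c);cc,ss=np.cos(RY),np.sin(RY);d=W[...,:2]-RM;X=cc*d[...,0]+ss*d[...,1];Y=-ss*d[...,0]+cc*d[...,1];Z=W[...,2]
m=(abs(Y+.005)<.12)&(X>-.06)&(X<0)&(Z>.16)&(Z<.2)&(c['frame'].max(2)<70);print('dark bar',m.sum(),X[m].mean(),np.percentile(Y[m],[2,98]),np.percentile(Z[m],[5,50,95]))
p=px(c,[[*RM,.2]])[0].astype(int);cv2.imwrite('pics/c6.png',cv2.resize(c['frame'][p[1]-110:p[1]+70,p[0]-90:p[0]+130][...,::-1],None,fx=3,fy=3))
E
```

```text
t 28.7 pos [0.523 0.267 0.168] q [ 0.408 -0.166  1.931 -0.043  1.055 -0.044] F [-0.031 -0.545 -4.824] M [ 0.072  0.332 -0.046] open 0.01056895940272565 gf 60.01286208629608
pos [0.523 0.267 0.168] turn units [-0.01   0.03  -0.067] alt [ 0.048  0.016 29.933] shift units now-axes [0.013 0.034 0.001] goal-axes [0.012 0.034 0.001] t 28.7
side 0.13 1 X 0.006709758286268348 0.006709758286268348 Y -0.01620180843449908 zmin 0.14900505954780754
side 0.15 29 X -0.0008134801985687527 0.026502313168863537 Y -0.014629288699519061 zmin 0.15477990868626934
side 0.17 14 X 0.0192967996118295 0.03110753601729321 Y -0.01433516032406809 zmin 0.17178251108663867
side 0.19 15 X 0.02580968066887377 0.03205082608140671 Y -0.01356068900383158 zmin 0.19063084490967705
side 0.21 24 X 0.016767471958066268 0.030646313965491865 Y -0.015663070827968913 zmin 0.21103171188630335
side 0.25 6 X -0.03313604760123367 0.027314109848584275 Y -0.007872069407788567 zmin 0.2638838123681469
side 0.27 23 X -0.03500667992055115 -0.024365803278214915 Y -0.014317454026246642 zmin 0.27165863079749614
side 0.29 40 X -0.03488028257180735 0.031622547311949724 Y -0.012488282861332328 zmin 0.2906140883892068
side 0.31 160 X -0.03206803657859773 0.03049888016104882 Y -0.015426661460762636 zmin 0.31052028418243777
side 0.33 25 X -0.011828626849391503 0.011255822109652074 Y -0.015514712351401201 zmin 0.3301036820556712
dark bar 72 -0.03271427099386121 [-0.094  0.063] [0.172 0.187 0.191]
```

View pics/c6.png

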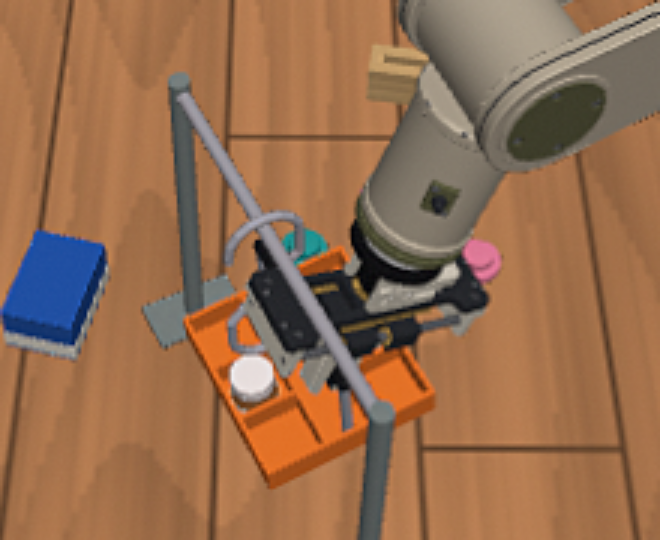

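{"method": "move_arm", "body": {"plan": [[0,0,0,0,0.18,0.03,0],[0,0,0,0,0.18,0.03,0],[0,0,0,0,0.13,0.1,0],[0,0,0,0.01,0.13,0.11,0],[0,0,0,0,0,0,0],[-0.3,0,0,0,0,0,0],[-0.3,0,0,0,0,0,0],[-0.35,0,0,0,0,0,0],[0,0,0,0,0,0,0],[0,0,0,0,0,0,0]]}}

```text
t: 29.75
tool_pos: [0.5382, 0.2748, 0.1664]
orientation: [1.483, 2.418, 0.47]
force: [-0.2, -0.3, -3.6]
opening: 0.0105
gripper_force: 60.0
```

```bash
python3 - <<'E'
from h import *
s=st();pts=((-.018,.181),(-.010,.172),(0,.168),(0,.163));P,Rg=entry(t=.42,pts=pts);go(P[0],Rg);go(P[1],Rg)
for a,b in zip(P,P[1:]): print(Rg.inv().apply(b-a)/.025)
E
```

```text
t 29.75 pos [0.538 0.275 0.166] q [ 0.405 -0.202  1.989 -0.037  0.934 -0.05 ] F [-0.23  -0.341 -3.57 ] M [-0.013  0.37  -0.038] open 0.010526909510578974 gf 60.03141760826111
pos [0.538 0.275 0.166] turn units [-0.019  0.037 -0.064] alt [ 0.059  0.03  29.936] shift units now-axes [0.014 0.049 0.019] goal-axes [0.014 0.049 0.02 ] t 29.75
pos [0.538 0.275 0.166] turn units [-0.019  0.037 -0.064] alt [ 0.059  0.03  29.936] shift units now-axes [0.037 0.195 0.478] goal-axes [0.034 0.195 0.478] t 29.75
[0.02  0.146 0.459]
[0.009 0.3   0.309]
[ 0.011 -0.081  0.182]
```

{"method": "move_arm", "body": {"plan": [[0,0,0,0.01,0.07,0.12,0],[0,0,0,0.01,0.07,0.18,0],[0,0,0,0.01,0.06,0.18,0],[0,0,0,0,0.1,0.1,0],[0,0,0,0,0.1,0.1,0],[0,0,0,0,0.1,0.1,0],[0,0,0,0,0,0,0],[0,0,0,0,0,0,0],[0,0,0,0,0,0,0],[0,0,0,0,0,0,0]]}}

```text
t: 30.75
tool_pos: [0.5558, 0.2835, 0.1539]
orientation: [1.483, 2.417, 0.471]
force: [-0.7, -0.3, -3.1]
opening: 0.0108
gripper_force: 60.0
```

```bash
python3 - <<'E'
from h import *
s=st();P,Rg=entry(t=.42,pts=((0,.168),(0,.165)));go(P[0],Rg);go(P[1],Rg);hook('side')
E
```

```text
t 30.75 pos [0.556 0.284 0.154] q [ 0.407 -0.132  1.952 -0.039  0.9   -0.045] F [-0.742 -0.321 -3.122] M [ 0.004  0.393 -0.071] open 0.010790375639381932 gf 60.03165364265442
pos [0.556 0.284 0.154] turn units [-0.006  0.038 -0.064] alt [ 0.059  0.01  29.936] shift units now-axes [ 0.019 -0.02   0.011] goal-axes [ 0.019 -0.02   0.011] t 30.75
pos [0.556 0.284 0.154] turn units [-0.006  0.038 -0.064] alt [ 0.059  0.01  29.936] shift units now-axes [ 0.026 -0.069  0.12 ] goal-axes [ 0.026 -0.069  0.121] t 30.75
side 0.23 24 X -0.014561987057006415 0.005183511796361306 Y -0.01509431142848991 zmin 0.23724232597671685
side 0.25 20 X -0.03287189971370173 -0.003994527259175422 Y -0.01564400062017093 zmin 0.2506941589207786
side 0.27 27 X -0.034966169425592816 0.04976287998190922 Y -0.01125318181712115 zmin 0.27148038693824694
side 0.29 33 X -0.03475021685875304 0.03133610566410572 Y -0.014119637130250173 zmin 0.2903203713023138
side 0.31 171 X -0.031121183043737535 0.030749341845954757 Y -0.0144956771526992 zmin 0.31026182215664855
side 0.33 19 X -0.015357714272861735 0.013249615335205368 Y -0.015515184065748892 zmin 0.3301224250725844
```

{"method": "move_arm", "body": {"plan": [[0,0,0,0,-0.02,0.04,0],[0,0,0,0,-0.02,0.04,0],[0,0,0,0,-0.02,0.04,0],[0,0,0,0,-0.01,0.03,0],[0,0,0,0,0,0,0],[0,0,0,0,0,0,0],[0,0,0,0,0,0,0],[0,0,0,0,0,0,0],[0,0,0,0,0,0,0],[0,0,0,0,0,0,0]]}}

```text
t: 31.8
tool_pos: [0.5559, 0.2833, 0.1497]
orientation: [1.483, 2.417, 0.471]
force: [0.5, 0.3, -3.4]
opening: 0.0107
gripper_force: 60.0
```

{"method": "move_arm", "body": {"plan": [[0,0,0,0,-0.01,0.03,0],[0,0,0,0,-0.01,0.03,0],[0,0,0,0,0,0,0],[0,0,0,0,0,0,0],[0,0,0,0,-0.01,0.03,0],[0,0,0,0,0,0,0],[0,0,0,0,0,0,0],[0,0,0,0,0,0,0],[0,0,0,0,0,0,0],[0,0,0,0,0,0,0]]}}

```text
t: 32.8
tool_pos: [0.5562, 0.2833, 0.1474]
orientation: [1.483, 2.417, 0.471]
force: [-0.3, -0.5, 0.9]
opening: 0.0102
gripper_force: 60.0
```

{"method": "move_arm", "body": {"plan": [[0,0,0,0,0,0,11],[0,0,0,0,0,0,13],[0,0,0,0,0,0,16],[0,0,0,0,0,0,20],[0,0,0,0,0,0,30],[0,0,0,0,0,0,45],[0,0,0,0,0,0,60],[0,0,0,0,0,0,60],[0,0,0,0,0,0,60],[0,0,0,0,0,0,60]]}}

```text
t: 33.8
tool_pos: [0.5561, 0.2833, 0.1473]
orientation: [1.483, 2.417, 0.471]
force: [-0.1, 0.0, 1.1]
opening: 0.0591
gripper_force: 0.0
```

```bash
python3 - <<'E'
from h import *
s=st();tc,Rg=bart(RM,RY,0,.037,.163,t=.75);go(tc+Rg.apply([0,-.010,0]),Rg)
c=cap('side');x=caddy(c,loc(RM,RY,0,-.015));print('slope x,y',x[:2]@[np.cos(RY),np.sin(RY)],x[:2]@[-np.sin(RY),np.cos(RY)])
p=px(c,[[*RM,.2]])[0].astype(int);cv2.imwrite('pics/c7.png',cv2.resize(c['frame'][p[1]-110:p[1]+70,p[0]-90:p[0]+130][...,::-1],None,fx=3,fy=3))
E
```

```text
t 33.8 pos [0.556 0.283 0.147] q [ 0.407 -0.124  1.957 -0.039  0.887 -0.046] F [-0.085  0.006  1.091] M [-0.062  0.137  0.054] open 0.05913947519804998 gf 0.0
pos [0.556 0.283 0.147] turn units [-3.157  0.488  0.234] alt [ -0.757  -4.897 -29.352] shift units now-axes [ 0.07  -0.17   0.042] goal-axes [ 0.065 -0.177 -0.013] t 33.8
walltop plane slope xy [0.049 0.032 0.096] n 253 rect ((578.9315795898438, 234.18368530273438), (151.24240112304688, 171.3246612548828), 29.773839950561523)
slope x,y 0.05843937797354519 0.006694718671331722
```

View pics/c7.png

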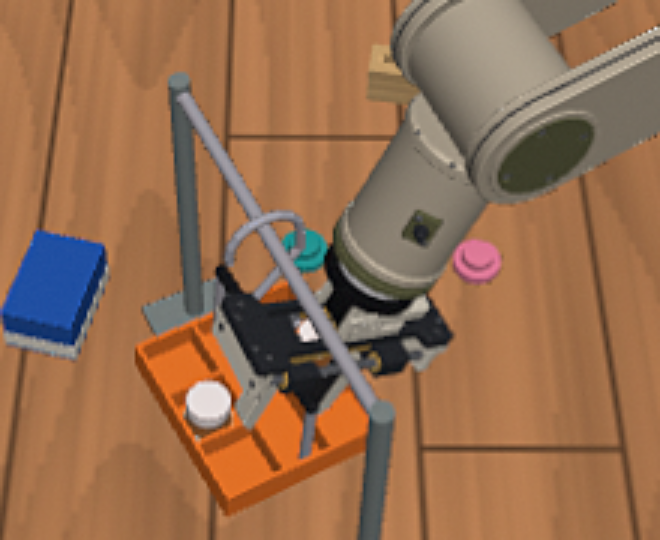

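{"method": "move_arm", "body": {"plan": [[0,0,0,0,-0.1,0,60],[0,0,0,0.05,-0.07,0.04,60],[-0.5,0.08,0.04,0,0,0,60],[-0.6,0.1,0.05,0,0,0,60],[-0.6,0.1,0.05,0,0,0,60],[-0.6,0.1,0.05,0,0,0,60],[-0.5,0.08,0.04,0,0,0,60],[-0.36,0.03,0,0,0,0,60],[0,0,0,0,0,0,60],[0,0,0,0,0,0,60]]}}

```text
t: 34.85
tool_pos: [0.5523, 0.2826, 0.1445]
orientation: [1.371, 2.224, 0.874]
force: [0.1, -0.1, 1.0]
opening: 0.06
gripper_force: 0.0
```

```bash
python3 - <<'E'
from h import *
s=st();tc,Rg=bart(RM,RY,0,.037,.163,t=.75);go(tc+Rg.apply([0,-.010,0]),Rg)
c=cap('side');x=caddy(c,loc(RM,RY,0,-.015));print('slope x,y',x[:2]@[np.cos(RY),np.sin(RY)],x[:2]@[-np.sin(RY),np.cos(RY)])
E
```

```text
t 34.85 pos [0.552 0.283 0.145] q [ 0.339 -0.36   2.287  0.188  0.476 -0.26 ] F [ 0.076 -0.092  0.967] M [-0.189  0.129  0.01 ] open 0.060013848195959604 gf 0.0
pos [0.552 0.283 0.145] turn units [-0.005  0.003 -0.001] alt [ 0.005  0.008 29.999] shift units now-axes [0.02  0.005 0.007] goal-axes [0.02  0.005 0.007] t 34.85
walltop plane slope xy [0.065 0.035 0.095] n 252 rect ((585.1845703125, 238.12855529785156), (139.47975158691406, 170.1666717529297), 26.053449630737305)
slope x,y 0.07388102467668883 0.0025649355320901887
```

{"method": "move_arm", "body": {"plan": [[0,0,0,0,0,-0.2,60],[0,0,0,0,0,-0.4,60],[0,0,0,0,0,-0.5,60],[0,0,0,0,0,-0.5,60],[0,0,0,0,0,-0.5,60],[0,0,0,0,0,-0.3,60],[0,0,0,0,-0.3,-0.28,60],[0,0,0,0,-0.3,-0.28,60],[0,0,0,0,-0.3,-0.28,60],[0,0,0,0,-0.3,-0.28,60]]}}

```text
t: 35.9
tool_pos: [0.479, 0.2458, 0.1888]
orientation: [1.37, 2.223, 0.875]
force: [0.6, -0.3, 0.9]
opening: 0.0598
gripper_force: 0.0
```

```bash
python3 - <<'E'
from h import *
s=st();c=cap('side');x=caddy(c,loc(RM,RY,0,-.015));print('slope x,y',x[:2]@[np.cos(RY),np.sin(RY)],x[:2]@[-np.sin(RY),np.cos(RY)])
E
```

```text
t 35.9 pos [0.479 0.246 0.189] q [ 0.303 -0.777  2.462  0.168  0.72  -0.247] F [ 0.579 -0.336  0.899] M [-0.11   0.159  0.006] open 0.05979499348265048 gf 0.0
walltop plane slope xy [0.064 0.047 0.096] n 243 rect ((580.5006713867188, 236.9910888671875), (150.20123291015625, 170.93800354003906), 26.787158966064453)
slope x,y 0.07821505133127071 0.013009820045811596
```

{"method": "move_arm", "body": {"plan": [[0.8,0,0,0,0,0,60],[0.8,0,0,0,0,0,60],[0.8,0,0,0,0,0,60],[0,0,0,0,-0.4,-0.22,60],[0,0,0,0,-0.53,-0.29,60],[0,0,0,0,-0.53,-0.29,60],[0,0,0,0,-0.53,-0.29,60],[1,0,0,0,0,0,40],[1,0,0,0,0,0,20],[1,0,0,0,0,0,0]]}}

```text
t: 36.95
tool_pos: [0.4293, 0.2206, 0.1902]
orientation: [1.593, 2.583, 0.238]
force: [0.2, -0.2, 0.1]
opening: 0.0404
gripper_force: 0.0
```

```bash
python3 - <<'E'
from h import *
s=st();go([*BUT,.1],Rt(RY))
c=cap('top');W=cloud(c);F=c['frame'].astype(int);m=(F[...,1]>F[...,0]+40)&(F[...,1]>F[...,2]+30)&(np.hypot(W[...,0]-BUT[0],W[...,1]-BUT[1])<.03);P=W[m];print('green',m.sum(),P.mean(0),np.percentile(P[:,2],[50,80,90]))
c=cap('side');W=cloud(c);F=c['frame'].astype(int);m=(F[...,1]>F[...,0]+40)&(F[...,1]>F[...,2]+30)&(np.hypot(W[...,0]-BUT[0],W[...,1]-BUT[1])<.03);P=W[m];print('green',m.sum(),len(P) and P.mean(0))
x=caddy(c,loc(RM,RY,0,-.015));print('slope x,y',x[:2]@[np.cos(RY),np.sin(RY)],x[:2]@[-np.sin(RY),np.cos(RY)])
E
```

```text
t 36.95 pos [0.429 0.221 0.19 ] q [ 0.353 -0.369  2.031  0.02   1.296 -0.116] F [ 0.191 -0.186  0.095] M [-0.071 -0.056 -0.016] open 0.04039754759306111 gf 0.0
pos [0.429 0.221 0.19 ] turn units [ 1.76   0.01  -0.004] alt [ 0.016 -2.76  29.869] shift units now-axes [-6.855 -3.006  3.117] goal-axes [-6.858 -2.387  3.608] t 36.95
green 136 [0.452 0.04  0.023] [0.023 0.026 0.027]
green 0 0
walltop plane slope xy [0.061 0.052 0.096] n 250 rect ((579.853759765625, 238.81072998046875), (152.9842987060547, 172.99661254882812), 27.232059478759766)
slope x,y 0.07765451244315678 0.018763447998828415
```

{"method": "move_arm", "body": {"plan": [[0,0,0,0,-0.9,-0.15,0],[0,0,0,0,-0.9,-0.15,0],[0.88,0,0,0,-0.5,0,0],[0.88,0,0,-0.5,0,0,0],[0,0,0,-1,0,0,0],[0,0,0,-1,0,0,0],[0,0,0,-1,0,0,0],[0,0,0,-1,0,0,0],[0,0,0,-1,0,0,0],[0,0,0,-1,0,0,0]]}}

```text
t: 38.05
tool_pos: [0.4503, 0.0483, 0.1856]
orientation: [1.647, 2.672, 0.004]
force: [0.3, 0.2, -0.5]
opening: 0.0001
gripper_force: 0.0
```

```bash
python3 - <<'E'
from h import *
s=st();go([*BUT,.045],Rt(RY))
E
```

```text
t 38.05 pos [0.45  0.048 0.186] q [-0.007 -0.259  1.942  0.     1.455 -0.473] F [ 0.324  0.174 -0.522] M [ 0.011 -0.162 -0.021] open 6.933502097640525e-05 gf 0.0
pos [0.45  0.048 0.186] turn units [ 0.035  0.013 -0.001] alt [ 0.021 -0.056 29.999] shift units now-axes [-0.316 -0.062  5.623] goal-axes [-0.324 -0.042  5.623] t 38.05
```

{"method": "move_arm", "body": {"plan": [[0,0,0,-0.16,-0.02,0.5,0],[0,0,0,-0.16,-0.02,0.9,0],[0,0,0,0,0,0.9,0],[0,0,0,0,0,0.9,0],[0,0,0,0,0,0.9,0],[0,0,0,0,0,0.9,0],[0,0,0,0,0,0.5,0],[0,0,0,0,0,0.1,0],[0,0,0,0,0,0,0],[0,0,0,0,0,0,0]]}}

```text
t: 39.05
tool_pos: [0.4535, 0.0418, 0.0465]
orientation: [1.647, 2.672, 0.003]
force: [0.4, -0.1, 0.1]
opening: 0.0004
gripper_force: 0.0
```

```bash
python3 - <<'E'
from h import *
s=st();go([*BUT,.03],Rt(RY))
E
```

```text
t 39.05 pos [0.454 0.042 0.047] q [-0.021 -0.092  2.064  0.     1.167 -0.487] F [ 0.433 -0.059  0.091] M [-0.034 -0.134  0.03 ] open 0.00042363984972373735 gf 0.0
pos [0.454 0.042 0.047] turn units [ 0.024  0.01  -0.001] alt [ 0.015 -0.037 29.999] shift units now-axes [-0.033 -0.042  0.662] goal-axes [-0.034 -0.04   0.662] t 39.05
```

{"method": "move_arm", "body": {"plan": [[0,0,0,0,0,0.15,0],[0,0,0,0,0,0.1,0],[0,0,0,0,0,0.1,0],[0,0,0,0,0,0.08,0],[0,0,0,0,0,0.06,0],[0,0,0,0,0,0.05,0],[0,0,0,0,0,0.04,0],[0,0,0,0,0,0,0],[0,0,0,0,0,0,0],[0,0,0,0,0,0,0]]}}

```text
t: 40.05
tool_pos: [0.4526, 0.0417, 0.031]
orientation: [1.648, 2.674, 0.001]
force: [-2.0, 1.3, 0.9]
opening: 0.0004
gripper_force: 1.0
```

{"method": "move_arm", "body": {"plan": [[0,0,0,0,0,0.05,0],[0,0,0,0,0,0.05,0],[0,0,0,0,0,0.04,0],[0,0,0,0,0,0.04,0],[0,0,0,0,0,0.03,0],[0,0,0,0,0,0,0],[0,0,0,0,0,0,0],[0,0,0,0,0,0,0],[0,0,0,0,0,0,0],[0,0,0,0,0,0,0]]}}

```text
t: 41.05
tool_pos: [0.453, 0.0417, 0.027]
orientation: [1.648, 2.674, 0.001]
force: [-8.8, 0.4, 18.0]
opening: 0.0005
gripper_force: 9.4
```

{"method": "move_arm", "body": {"plan": [[0,0,0,0,0,-0.2,0],[0,0,0,0,0,-0.5,0],[0,0,0,0,0,-0.9,0],[0,0,0,0,0,-0.9,0],[0,0,0,0,0,-0.9,0],[0,0,0,-0.5,0,-0.9,0],[0,0,0,-0.9,0,-0.5,0],[0,0,0,-0.9,0,0,0],[0,0,0,0,0,0,0],[0,0,0,0,0,0,0]]}}

```text
t: 42.05
tool_pos: [0.4782, -0.0097, 0.1457]
orientation: [-1.65, -2.673, -0.001]
force: [-0.3, -0.1, 0.3]
opening: 0.0005
gripper_force: 0.0
```

```bash
python3 - <<'E'
from h import *
s=st();hook('side');c=cap('side');x=caddy(c,loc(RM,RY,0,-.015));print('slope x,y',x[:2]@[np.cos(RY),np.sin(RY)],x[:2]@[-np.sin(RY),np.cos(RY)])
p=px(c,[[*RM,.2]])[0].astype(int);cv2.imwrite('pics/c8.png',cv2.resize(c['frame'][p[1]-110:p[1]+70,p[0]-90:p[0]+130][...,::-1],None,fx=3,fy=3))
E
```

```text
t 42.05 pos [ 0.478 -0.01   0.146] q [-0.128 -0.148  1.92   0.001  1.369 -0.593] F [-0.258 -0.076  0.275] M [-0.008 -0.168 -0.006] open 0.00048407923909599425 gf 0.0
side 0.13 58 X -0.049620292456785293 -0.03311151448589861 Y -0.012358411334803383 zmin 0.13013341188475538
side 0.15 121 X -0.03171380405544208 0.025331581534241 Y -0.015624239833243295 zmin 0.15401044344045436
side 0.17 39 X -0.03252558969728682 0.029767634027836994 Y -0.014053564795618053 zmin 0.17007198544949256
side 0.19 15 X 0.022310675107939208 0.030959874852994843 Y -0.014439771310853833 zmin 0.19029824065717804
side 0.21 35 X 0.0039169738588028 0.030522264198460287 Y -0.015375450387774303 zmin 0.21055125686000134
side 0.23 34 X -0.011052892412210922 0.016606039201326903 Y -0.015047905058818445 zmin 0.23011180927192673
side 0.25 14 X -0.027704744221688823 -0.007049473973597689 Y -0.015168269200890963 zmin 0.2505272525289153
side 0.27 26 X -0.03441961413861506 -0.02297366145971354 Y -0.014523126193399098 zmin 0.2707119115811921
side 0.29 36 X -0.03447403095755405 0.031074025806730785 Y -0.014115646059125415 zmin 0.2900269595278464
side 0.31 158 X -0.03220738278113102 0.029777554581000096 Y -0.015370965774194705 zmin 0.3101138886025471
side 0.33 26 X -0.013685467546960307 0.015264484038187889 Y -0.015206954342801811 zmin 0.33001566203782795
walltop plane slope xy [0.059 0.054 0.095] n 275 rect ((580.7910766601562, 238.03488159179688), (150.5653533935547, 171.25137329101562), 26.485525131225586)
slope x,y 0.07714992836557615 0.022070447687827618
```

View pics/c8.png

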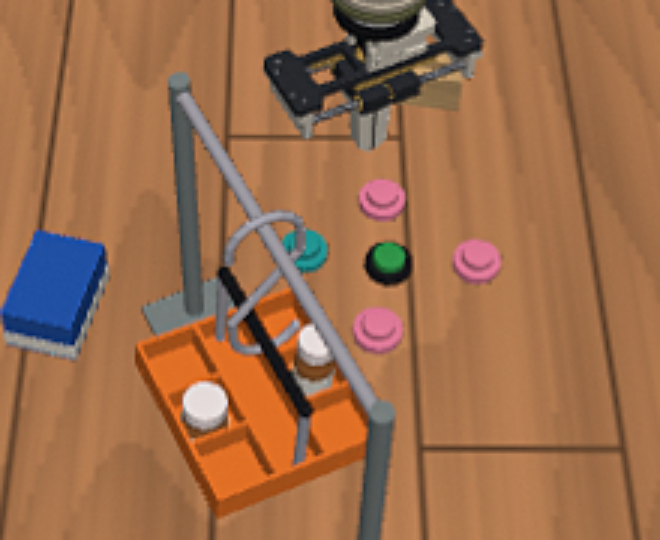

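The picture shows the caddy hanging by its bar (265,340) in the hook's lower curl. Both jars stand in their pockets, at (205,405) and (315,345), and the gripper is clear of everything at (370,130). I'm handing the job in.

```bash
python3 -c "
from plant import *
print(close_job())"
```

```text
the job is handed in; nothing more can be done
None
```

The job is handed in at about 42 s: the jar stands upright in the pocket, the S-hook is over the rail, the loaded caddy hangs from its lower curl about 4° off level, and the green button was pressed to its stop (18 N); no verdict came back from the hand-in.

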